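Pile bee-larva rearing plates in the incubation chamber and clamp the hood

TASK

Load the incubation chamber: swing its red-barred clamp fully open, lift the clear hood off and stand it on the dark mat with the yellow stripes, then stack every rearing plate on the bench (one may be on the green block) in one square pile on the black pad of the chamber, lying flat with edges flush, long sides along the pad's. Put the hood back over the pile so that it sits fully down on the base, and swing the clamp fully shut; leave the other things on the bench where they are.

Things in the scene. Friction and masses are not known exactly. Their poses are not given: they have to be found in the camera images.
- pad (a point): centre of the top of the chamber's black pad (60 x 88 mm, x by y), where the pile stands; z up, 20 mm above the bench. The grey base under it is fixed, 12 mm high, reaching 65 mm to +-x, 73 mm to +y and 105 mm to -y of the pad; on it a white plinth 74 x 102 mm (x by y) rises 8 mm, its top level with the pad. The hood stands on the base round the plinth, 4 mm play each side. The clamp is on the -y side; its aluminium post (30 x 16 mm, 120 mm high) is 80 mm from the pad
- clamp_bar (a point): middle of the clamp's red round bar, 16 mm thick, parallel to the pad's x axis, 62 mm clear between its two steel legs (8 mm wide); it swings 70 mm from the hinge line. Straight above the hinge when shut; swings away from the hood (to the pad's -y) and down as it opens
- clamp_hinge (a point): point on the clamp's hinge line, 80 mm to the pad's -y side and 120 mm above the bench; the line is parallel to the pad's x axis. A 38 mm long press arm on the hinge, square to the legs, lies over the hood's top edge (0.5 mm above it) when shut and stands upright, clear of the hood, when open, reaching 160 mm above the bench (carry the hood over or round it)
- clamp (a joint): angle of the clamp, rad: 0 shut (bar up, press arm over the hood), 1.5 fully open (bar level, outwards). Friction holds it where it is left; about 2 N at the bar moves it
- hood_grip (a point): centre of the blue grip on top of the clear hood: a solid ridge 16 mm wide (hood x), 60 mm long (hood y), 38 mm high; this point is 19 mm above the hood's top plate and 119 mm above its lower edge; z up
- hood_foot (a point): centre of the hood's open lower edge. Hood: box open below, outside 90 x 118 mm (x by y) and 100 mm high without the grip, inside 82 x 110 x 96 mm, 0.3 kg; at the start it stands on the chamber, and seated there this point is 8 mm below the pad
- mat_top (a point): centre of the top of the fixed dark mat, 140 x 170 x 3 mm (x by y), yellow stripe on its near and far edges: the place for the hood while the chamber is loaded
- plate1_mid (a point): rearing plate, a closed rigid slab 58 x 86 x 16 mm (own x, y, z), white below, amber lid with two-colour dots, about 70 g; this point is its centre, 8 mm above its underside. All plates are alike; any end and either face up will do; None when absent
- plate2_mid (a point): rearing plate, a closed rigid slab 58 x 86 x 16 mm (own x, y, z), white below, amber lid with two-colour dots, about 70 g; this point is its centre, 8 mm above its underside. All plates are alike; any end and either face up will do; None when absent
- plate3_mid (a point): rearing plate, a closed rigid slab 58 x 86 x 16 mm (own x, y, z), white below, amber lid with two-colour dots, about 70 g; this point is its centre, 8 mm above its underside. All plates are alike; any end and either face up will do; None when absent
- plate4_mid (a point): rearing plate, a closed rigid slab 58 x 86 x 16 mm (own x, y, z), white below, amber lid with two-colour dots, about 70 g; this point is its centre, 8 mm above its underside. All plates are alike; any end and either face up will do; None when absent
- plate5_mid (a point): rearing plate, a closed rigid slab 58 x 86 x 16 mm (own x, y, z), white below, amber lid with two-colour dots, about 70 g; this point is its centre, 8 mm above its underside. All plates are alike; any end and either face up will do; None when absent
- block: fixed green block 150 x 110 x 45 mm; origin at the centre of its underside; plate5 starts on top of it if present
- beaker: glass beaker 70 mm wide, 90 mm high; to be left alone; origin at the centre of its underside
- wash_bottle: white bottle, 68 mm wide, 170 mm high; to be left alone; origin at the centre of its underside
- honey_jar: amber jar 64 mm wide, 80 mm high; to be left alone; origin at the centre of its underside
- towel_roll: blue paper roll 110 mm wide, 200 mm high; to be left alone; origin at the centre of its underside
- grafting_pen: yellow grafting pen, 10 mm thick, 180 mm long; to be left alone; origin at the centre of its underside
- loupe: black disc-shaped loupe 56 mm wide, 16 mm high; to be left alone; origin at the centre of its underside
- cell_bar_tray: wooden bar 160 x 50 x 28 mm with orange cell cups; to be left alone; origin at the centre of its underside

How it is judged:
On the way, in this order (a step that is already met when the one before it is completed fails the run):
1. the clamp is swung open (beyond 1.2 rad) (value of joint clamp above 1.2 rad), for 0.2 s.
2. the hood stands upright on the mat, within 35 mm of its centre, let go (horizontal distance between hood_foot and mat_top below 0.035 m and height (world z) of hood_foot below 0.008 m and angle between hood_foot's own z axis and vertical below 0.04 rad and contact force between the fingers and hood below 0.1 N and linear speed of hood below 0.03 m/s), for 0.3 s.
3. all plates lie flat in one pile on the pad, each within 7 mm and 0.10 rad, let go (horizontal distance between each of plate1_mid, plate2_mid, plate3_mid, plate4_mid, plate5_mid and pad below 0.007 m and angle between the z axis of each of plate1_mid, plate2_mid, plate3_mid, plate4_mid, plate5_mid and the z axis of pad, either way round below 0.06 rad and angle between the y axis of each of plate1_mid, plate2_mid, plate3_mid, plate4_mid, plate5_mid and the y axis of pad, either way round below 0.1 rad and z of plate1_mid in the frame of pad between 0.003 and 0.08 m and z of plate2_mid in the frame of pad between 0.003 and 0.08 m and z of plate3_mid in the frame of pad between 0.003 and 0.08 m and z of plate4_mid in the frame of pad between 0.003 and 0.08 m and z of plate5_mid in the frame of pad between 0.003 and 0.08 m and contact force between the fingers and plate1 below 0.1 N and linear speed of each of plate1, plate2, plate3, plate4, plate5 below 0.03 m/s and contact force between the fingers and plate2 below 0.1 N and contact force between the fingers and plate3 below 0.1 N and contact force between the fingers and plate4 below 0.1 N and contact force between the fingers and plate5 below 0.1 N), for 0.3 s.
4. the hood is fully down on the base over the pile, let go (horizontal distance between hood_foot and pad below 0.009 m and z of hood_foot in the frame of pad below -0.005 m and angle between hood_foot's own z axis and vertical below 0.04 rad and contact force between the fingers and hood below 0.1 N and linear speed of hood below 0.03 m/s and horizontal distance between each of plate1_mid, plate2_mid, plate3_mid, plate4_mid, plate5_mid and pad below 0.007 m and angle between the z axis of each of plate1_mid, plate2_mid, plate3_mid, plate4_mid, plate5_mid and the z axis of pad, either way round below 0.06 rad and angle between the y axis of each of plate1_mid, plate2_mid, plate3_mid, plate4_mid, plate5_mid and the y axis of pad, either way round below 0.1 rad and z of plate1_mid in the frame of pad between 0.003 and 0.08 m and z of plate2_mid in the frame of pad between 0.003 and 0.08 m and z of plate3_mid in the frame of pad between 0.003 and 0.08 m and z of plate4_mid in the frame of pad between 0.003 and 0.08 m and z of plate5_mid in the frame of pad between 0.003 and 0.08 m), for 0.3 s.
5. the clamp is shut (below 0.08 rad) (value of joint clamp below 0.08 rad and horizontal distance between hood_foot and pad below 0.009 m and z of hood_foot in the frame of pad below -0.005 m and angle between hood_foot's own z axis and vertical below 0.04 rad and contact force between the fingers and hood below 0.1 N and linear speed of hood below 0.03 m/s), for 0.3 s.
At the end, for the whole second after the job is handed in: every plate present lies flat in one pile on the pad, each centre within 7 mm of the pad's centre (horizontally) and 0.10 rad of its direction, at rest; the hood is seated on the base (foot within 9 mm of the pad's centre and at most 3 mm above its seat, upright); the clamp is below 0.08 rad (all of step 3 and all of step 5); the robot touches nothing.
It fails at once if another thing on the bench is displaced by more than 50 mm or knocked over (distance of any of beaker, wash_bottle, honey_jar, towel_roll, grafting_pen, loupe, cell_bar_tray from where it was at the start of the episode above 0.05 m or angle between any of beaker, wash_bottle, honey_jar, towel_roll's own z axis and vertical above 0.6 rad).
Of plate1, plate2, plate3, plate4, plate5 only 3 to 5 are there at a start; the rules pass over those that are not, and their reading is None.
At some moment in a run one of plate1, plate2, plate3, plate4, plate5 may be knocked a few centimetres aside while the robot is not near it.
It also fails if it takes over 210 s, if anything falls off the work surface, if the arm or the gripper's body presses on something with over 40 N, if the wrist force passes 120 N, or if a joint passes its speed limit or range.

ROBOT

A 6-joint arm with a two-finger parallel gripper is mounted at the origin on the work surface. World frame = base frame: x ahead of the robot, y to its left, z up, the work surface at z = 0. Lengths are in m, angles in rad, forces in N, time in s.
With the tool pointing down it reaches from about 0.275 to 1 m from the base axis. Payload 8.4 kg.
Tool frame: the origin (TCP) lies at the very end of the fingers, on their centre line; the grasp point (between the pads) lies 19 mm behind it; x points along the fingers, y is the direction in which the jaws open and shut, and the axes are right-handed (so a half turn about x gives the same grasp; the last joint's range is limited). The gripper opens to 85 mm and grips with 20 to 120 N. Pads are 22 mm wide; open, the fingers measure 114 mm over their backs; the gripper's body (76 mm by 85 mm) begins 54 mm behind the grasp point. The pads swing forward as they close: fully open they stand 13 mm farther back than shut.
Start: joints at [-1.258, 0.353, 1.633, -0, 1.155, -0.002], TCP at [0.194, -0.594, 0.231] pointing down, gripper open.
Joint ranges: [-2.63, 2.63], [-0.92, 2.1], [0.06, 2.66], [-1.3, 4.44], [0, 2.69], [-3.02, 3.02]. Speed limits (rad/s): [2.22, 2.22, 2.79, 3.14, 3.14, 3.14].

INTERFACE

Orientations are given as a unit quaternion [w, x, y, z].
In Python, from rig import observe, get_image, get_calibration, job_done, find_in, regions_of, landmark_of gives the robot as it stands.
- The arm moves only by the tool step_arm, never from a script. Its argument "steps" is text: rows parted by semicolons, each of 7 numbers parted by spaces: the opening, from 0 (shut) to 1 (fully open), then the shift along the tool's x, y, z in m, then the turn, a rotation vector about the tool's x, y, z in rad. A call has 1 to 20 rows; each row shifts and turns the pose as measured when the row begins, along the tool's axes as they then stand; what a row does not reach is not made up. A row lasts 1/12 s, in which the tool goes at most 41.7 mm and 7.16 degrees, less where a joint would pass 70% of its speed; a pose out of reach is approached as far as the arm can. A call with a gripper value outside its range is refused whole. The fingers move at their own pace and stop on an object; the grip force is fixed at half the most. Time passes only in rows, so rows that do not move let the fingers close. It gives the time, the measured TCP pose, the force and the opening at its end, in the units of the state.
- observe(): the state, without advancing time (a new reading comes with each control period).
- get_image(name): name is "side" or "top" or "wrist"; returns the picture (480x640x3 uint8, red, green, blue); there is no depth.
- get_calibration(name): a dict with "fx", "fy", "cx", "cy" (pixels), "world_from_camera" (4x4, takes a point from camera to world coordinates). Camera axes: x right, y down, z forward; pixel columns grow to the right and rows downward; lengths in m; the calibration is good to about 2 mm. A picture is of the moment at which its call begins: read the wrist's pose just before it. get_calibration takes no time and is no camera call; for the wrist camera it gives the pose at the moment of the call.
- job_done(): hands the job in, once; it reports no verdict.
Trained networks look in the newest picture that a camera, given by its name, has taken for a name from the list of things; names that differ only in an ending like _2 or _b are one class to them, and where a whole thing is asked for, a point or a joint stands for the part that bears it (a point fixed in the world has none). Each returns a list of dicts, best first, with "p" (0 to 1); they miss things now and then, are a little off and sometimes report something else, mostly with a low value. They report only what shows in the picture. A call takes as long as a camera call.
- find_in(thing, camera): "rect" ([centre column, centre row, width, height] in pixels, round what is visible of it).
- regions_of(thing, camera): "region" (480x640 bool, what is visible of it) and "rect" ([centre column, centre row, width, height] in pixels, round what is visible of it).
- landmark_of(thing, camera): "location" ([row, column] in pixels: a listed point, or the origin of a listed thing).
The state is a dict: "t": time; "joints": joint angles; "qvel": joint speeds; "effort": joint torques, N m; "ee_pos": TCP position; "eef_rot": TCP orientation; "wrist_force": force on the tool from outside, world axes, zero at the start; "wrist_torque": the same for the moment, N m; "opening": opening from 0.0 (shut) to 1.0 (fully open).
Only numpy, scipy, OpenCV 4.12 (cv2) and the standard library are available. Lean on these libraries where they do the work, as an engineer would, in place of code of your own. Each camera call takes 0.05 s, during which the arm holds its last target. There are 200 camera calls.

## Working session

There is one attempt and no reset: what is moved stays moved. The work goes in short steps, Python scripts to look and compute and a tool call to move; the robot and the scene stay as the last step left them, time stands still between calls to the robot, and variables do not carry over. Pictures are saved under pics/ and viewed, about 12 in all and at most 16, crops included, and the job is handed in when it is done.

Besides the shell and the picture viewer there is one more tool, called as a command line: name --argument value ..., lists and objects as JSON in quotes. step_arm: Moves the arm, as the interface text tells. Its arguments: {"type":"object","properties":{"steps":{"type":"string"}},"required":["steps"]}

```bash
ls; mkdir -p pics; python3 - <<'E'
from rig import *
import cv2,numpy as np
print(observe())
for n in("side","top","wrist"):
    im=get_image(n); cv2.imwrite(f"pics/{n}0.png",im[:,:,::-1])
    c=get_calibration(n); print(n,c["fx"],c["cx"],c["cy"],np.round(c["world_from_camera"],3).tolist())
E
```

```text
pics
{'t': 0.0, 'joints': array([-1.25840859e+00,  3.53657042e-01,  1.63415294e+00,  5.13878445e-05,
        1.15520647e+00, -2.37695521e-03]), 'qvel': array([ 0.0017208 , -0.00086756,  0.00114942, -0.00103776, -0.00201158,
       -0.00031645]), 'effort': array([ 1.60836793e-03, -6.05236030e+01, -3.42068338e+01,  1.32351656e-04,
        9.37714329e-03, -1.44750021e-05]), 'ee_pos': array([ 0.19337384, -0.59381741,  0.23054809]), 'eef_rot': array([-0.11032008, -0.69830728, -0.11131992,  0.69842988]), 'wrist_force': array([-0.76692106,  0.33776538, -0.21989448]), 'wrist_torque': array([-0.02733153, -0.03406021, -0.02277264]), 'opening': 1.002043497328604}
side 555.3811472685936 314.5015731982003 224.07672391136063 [[0.909, -0.308, 0.283, 0.248], [-0.418, -0.671, 0.612, -0.635], [0.001, -0.674, -0.739, 0.925], [0.0, 0.0, 0.0, 1.0]]
top 530.6776962161329 323.21366218650536 240.22120036338336 [[0.015, -0.992, 0.122, 0.411], [-1.0, -0.015, 0.006, 0.003], [-0.004, -0.122, -0.993, 1.171], [0.0, 0.0, 0.0, 1.0]]
wrist 379.04536496665145 317.5626008875893 236.63645547275138 [[0.309, -0.916, -0.255, 0.257], [-0.951, -0.298, -0.082, -0.574], [-0.001, 0.268, -0.963, 0.375], [0.0, 0.0, 0.0, 1.0]]
```

View pics/side0.png

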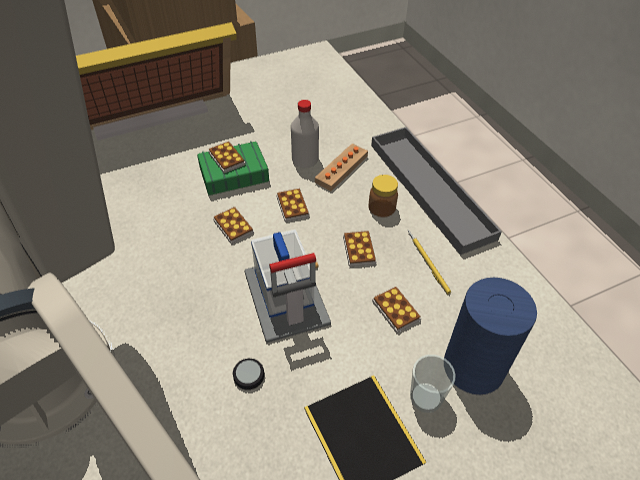

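View pics/top0.png

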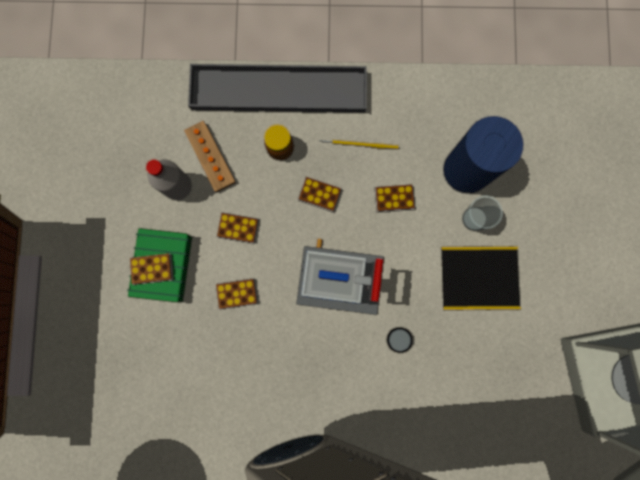

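The pictures show five plates: top-view pixels (321,194), (395,198), (238,228), (237,293), and one on the block at (152,268). The chamber is at (340,280) with its clamp to the image right, and the mat is at (481,278).

```bash
cat > h.py <<'E'
from rig import *
import cv2,numpy as np
from scipy.spatial.transform import Rotation as R
def ray(px,c):
    M=np.array(c["world_from_camera"]);px=np.atleast_2d(px).astype(float)
    d=np.c_[(px[:,0]-c["cx"])/c["fx"],(px[:,1]-c["cy"])/c["fy"],np.ones(len(px))]@M[:3,:3].T
    return M[:3,3],d
def toz(px,c,z):
    o,d=ray(px,c); return (o+d*((z-o[2])/d[:,2])[:,None])[:,:2]
def rect(region,c,z):
    cs,_=cv2.findContours(region.astype(np.uint8),cv2.RETR_EXTERNAL,cv2.CHAIN_APPROX_NONE)
    k=max(cs,key=cv2.contourArea)[:,0]
    (x,y),(w,h),a=cv2.minAreaRect((toz(k,c,z)*1000).astype(np.float32))
    if w>h: w,h,a=h,w,a-90
    return x/1000,y/1000,w,h,(a+90)%180-90   # angle: yaw of short side from world x, long side = +90
def pose():
    s=observe();q=s["eef_rot"];return s,np.array(s["ee_pos"]),R.from_quat(q,scalar_first=True)
def down(yaw): # tool x down, tool y at yaw deg from world x
    x=np.array([0,0,-1.]);y=np.array([np.cos(np.radians(yaw)),np.sin(np.radians(yaw)),0])
    return R.from_matrix(np.c_[x,y,np.cross(x,y)])
def go(target,yaw):
    s,p,r=pose();t=down(yaw)
    sh=r.inv().apply(np.array(target)-p)
    print("shift tool(now)",np.round(sh,4),"shift tool(after turn)",np.round(t.inv().apply(np.array(target)-p),4),"rotvec",np.round((r.inv()*t).as_rotvec(),4),"now",np.round(p,4),"yawy",round(float(np.degrees(np.arctan2(*r.as_matrix()[1::-1,1]))),2),"open",round(s["opening"],3),"t",s["t"])
E
python3 - <<'E'
from h import *
for cam in("top","side"):
    get_image(cam);c=get_calibration(cam)
    for o in regions_of("plate1_mid",cam):
        cx,cy=o["rect"][:2]
        z=.061 if cam=="top" and cx<190 or cam=="side" and cy<175 else .016
        print(cam,round(o["p"],2),np.round(o["rect"],0),np.round(rect(o["region"],c,z),3))
    for n,z in(("pad",.02),("clamp_bar",.19),("clamp_hinge",.12),("hood_grip",.131),("hood_foot",.012),("mat_top",.003)):
        for o in landmark_of(n,cam)[:2]:
            print(cam,n,round(o["p"],2),np.round(toz(o["location"][::-1],c,z),4))
    for o in regions_of("mat_top",cam)[:1]: print(cam,"mat",np.round(rect(o["region"],c,.003),3))
    for n in ("hood_grip","clamp_bar"):
        for o in regions_of(n,cam)[:1]:print(cam,n,np.round(o["rect"],0))
# blue grip and red bar by colour in top
im=get_image("top");c=get_calibration("top");hsv=cv2.cvtColor(im,cv2.COLOR_RGB2HSV)
m=cv2.inRange(hsv,(105,120,40),(125,255,255));m[:240]=0;m[:,:300]=0;m[:,400:]=0
print("grip",np.round(rect(m>0,c,.150),3))
m=cv2.inRange(hsv,(0,150,80),(6,255,255));m[:240]=0;m[330:]=0;m[:,:300]=0;m[:,420:]=0
print("bar",np.round(rect(m>0,c,.196),3))
s,p,r=pose();print(r.as_matrix().round(3)); print(get_calibration("wrist")["world_from_camera"][:3,3]-p)
E
```

```text
top 0.9 [322. 192.  40.  35.] [ 6.5500e-01  1.9000e-02  5.9027e+01  8.5706e+01 -1.7981e+01]
top pad 0.51 [[ 0.7084 -0.3085]]
top clamp_bar 0.77 [[ 0.4609 -0.0932]]
top clamp_hinge 0.71 [[ 0.4571 -0.1086]]
top hood_grip 0.72 [[0.5521 0.1761]]
top hood_grip 0.56 [[ 0.4649 -0.0186]]
top mat_top 0.7 [[ 0.4738 -0.3329]]
top mat [  0.478  -0.337 141.934 173.787   1.866]
top hood_grip [335. 276.  60.  52.]
top clamp_bar [371. 282.  24.  42.]
side 0.86 [359. 252.  34.  33.] [ 6.5300e-01  1.5000e-02  6.0150e+01  9.4631e+01 -1.7569e+01]
side 0.58 [364. 427. 118. 104.] [  0.472  -0.34  138.257 168.179   1.032]
side clamp_bar 0.7 [[ 0.4573 -0.0892]]
side clamp_hinge 0.77 [[ 0.4498 -0.09  ]]
side clamp_hinge 0.7 [[ 0.3272 -0.2184]]
side hood_grip 0.75 [[ 0.4662 -0.0028]]
side hood_foot 0.32 [[0.4944 0.4244]]
side mat_top 0.86 [[ 0.4794 -0.335 ]]
side mat [  0.476  -0.336 142.679 174.875   1.15 ]
side hood_grip [282. 271.  66.  86.]
side clamp_bar [293. 277.  50.  47.]
grip [ 4.6800e-01 -1.2000e-02  1.4217e+01  5.6740e+01 -6.7300e+00]
bar [ 0.459 -0.091 15.389 78.203 83.51 ]
[[-0.     0.31  -0.951]
 [-0.    -0.951 -0.31 ]
 [-1.     0.     0.   ]]
[0.06366187 0.02025866 0.14400211]
```

```bash
python3 - <<'E'
from h import *
im=get_image("top");c=get_calibration("top")
for i in range(1,6):
    for o in regions_of(f"plate{i}_mid","top"):
        z=.061 if o["rect"][0]<190 else .016
        print(i,round(o["p"],2),np.round(o["rect"],0),np.round(rect(o["region"],c,z),3))
hsv=cv2.cvtColor(im,cv2.COLOR_RGB2HSV)
m=cv2.inRange(hsv,(5,130,30),(30,255,255));m[:170]=0;m[320:]=0;m[:,:120]=0;m[:,420:]=0
m=cv2.morphologyEx(m,cv2.MORPH_CLOSE,np.ones((5,5)))
n,l,st,ce=cv2.connectedComponentsWithStats(m)
for k in range(1,n):
    if st[k,4]>300: print(ce[k],np.round(rect(l==k,c,.061 if ce[k][0]<190 else .016),3))
go([.459,-.091,.26],-96.7)
E
```

```text
1 0.79 [317. 194.  43.  36.] [ 6.5500e-01  2.1000e-02  5.6251e+01  8.5304e+01 -1.7861e+01]
2 0.75 [483. 214.  39.  34.] [ 0.618 -0.339 69.834 91.582 17.539]
2 0.7 [393. 200.  48.  26.] [ 0.649 -0.146 58.79  85.912  5.296]
3 0.73 [238. 292.  45.  31.] [ 0.433  0.196 59.888 86.728  7.769]
4 0.93 [239. 227.  40.  28.] [ 0.577  0.198 57.897 86.334 -8.721]
4 0.16 [487. 155.  78.  80.] [  0.752  -0.341 128.129 205.11   37.225]
5 0.73 [153. 269.  47.  30.] [ 0.48   0.369 59.537 87.353  7.205]
[219.81937173 178.17277487] [  0.692   0.242  45.806  52.77  -64.378]
[319.53827461 193.49210207] [ 6.5700e-01  1.9000e-02  5.1321e+01  8.0711e+01 -1.7976e+01]
[394.84254808 197.41826923] [ 0.65  -0.147 51.917 80.165  4.97 ]
[237.29112426 227.34674556] [ 0.578  0.199 51.593 80.365 -9.061]
[150.25696594 268.33436533] [ 0.482  0.371 52.834 81.813  7.476]
[236.07239819 293.39027149] [ 0.434  0.196 51.661 80.677  9.398]
shift tool(now) [-0.0287 -0.3964 -0.4083] shift tool(after turn) [-0.0287 -0.5308 -0.205 ] rotvec [0.4317 0.     0.    ] now [ 0.1935 -0.5943  0.2313] yawy -71.96 open 1.0 t 1.6
```

```bash
python3 - <<'E'
from h import *
print([np.round(down(-96.7).inv().apply(np.array([.459,-.091,.26])-pose()[1])/n,4) for n in(14,)])
E
```

```text
[array([-0.0021, -0.0379, -0.0146])]
```

step_arm --steps "1 -.01 0 0 .11 0 0;1 -.01 0 0 .11 0 0;1 -.01 0 0 .11 0 0;1 0 0 0 .1 0 0;1 0 -.038 -.0146 0 0 0;1 0 -.038 -.0146 0 0 0;1 0 -.038 -.0146 0 0 0;1 0 -.038 -.0146 0 0 0;1 0 -.038 -.0146 0 0 0;1 0 -.038 -.0146 0 0 0;1 0 -.038 -.0146 0 0 0;1 0 -.038 -.0146 0 0 0;1 0 -.038 -.0146 0 0 0;1 0 -.038 -.0146 0 0 0;1 0 -.038 -.0146 0 0 0;1 0 -.038 -.0146 0 0 0;1 0 -.038 -.0146 0 0 0;1 0 0 0 0 0 0"

```text
t: 3.1
ee_pos: [0.4552, -0.1195, 0.263]
eef_rot: [-0.05, 0.708, -0.053, -0.702]
wrist_force: [-0.3, 0.1, -0.6]
opening: 1.003
```

```bash
python3 - <<'E'
from h import *
go([.459,-.091,.17],-96.7)
im=get_image("wrist");cv2.imwrite("pics/w1.png",im[:,:,::-1])
c=get_calibration("wrist")
hsv=cv2.cvtColor(im,cv2.COLOR_RGB2HSV)
m=cv2.inRange(hsv,(0,150,60),(6,255,255));print("bar",np.round(rect(m>0,c,.196),3))
m=cv2.inRange(hsv,(105,120,40),(125,255,255));print("grip",np.round(rect(m>0,c,.150),3))
E
```

```text
shift tool(now) [ 0.0929 -0.0291  0.0011] shift tool(after turn) [ 0.093  -0.0287 -0.0005] rotvec [-0.0283 -0.0082 -0.0037] now [ 0.4552 -0.1195  0.263 ] yawy -98.32 open 1.003 t 3.1
bar [ 0.458 -0.094 15.169 79.826 83.617]
grip [ 4.7000e-01 -1.9000e-02  2.1096e+01  6.7673e+01 -6.4650e+00]
```

View pics/w1.png

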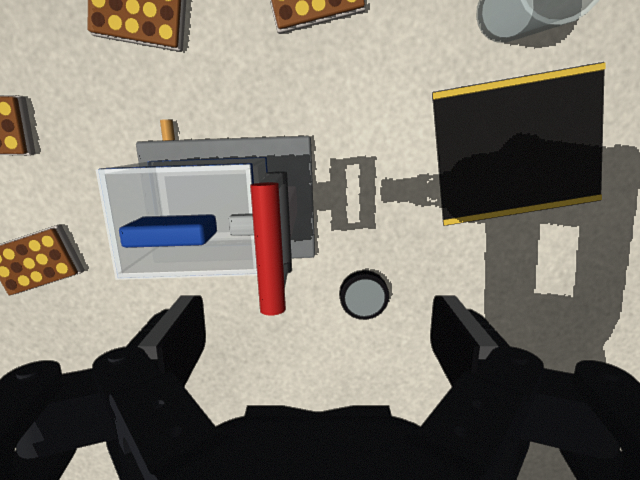

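The bar lies at about (266,250). It needs a 28 mm shift to come between the fingers.

step_arm --steps "1 0 -.015 0 -.028 -.008 -.004;1 0 -.013 0 0 0 0;1 .03 0 0 0 0 0;1 .03 0 0 0 0 0;1 .025 0 0 0 0 0;1 .007 0 0 0 0 0;0 0 0 0 0 0 0;0 0 0 0 0 0 0;0 0 0 0 0 0 0;0 0 0 0 0 0 0;0 0 0 0 0 0 0;0 0 0 0 0 0 0;0 0 0 0 0 0 0"

```text
t: 4.23
ee_pos: [0.4593, -0.0989, 0.1746]
eef_rot: [-0.039, 0.709, -0.043, -0.703]
wrist_force: [2.6, -0.1, -13.7]
opening: 0.165
```

```bash
python3 - <<'E'
from h import *
go([.459,-.091,.17],-96.7)
p=0.07
for i in range(1,13):
    a=1.5*i/12;b=1.5*(i-1)/12
    print(np.round([.07*(np.cos(b)-np.cos(a)),.07*(np.sin(a)-np.sin(b))],4))
E
```

```text
shift tool(now) [ 0.0046 -0.0078  0.0012] shift tool(after turn) [ 0.0046 -0.0078  0.0012] rotvec [ 0.0008 -0.0081 -0.0043] now [ 0.4593 -0.0989  0.1746] yawy -96.66 open 0.165 t 4.2333
[0.0005 0.0087]
[0.0016 0.0086]
[0.0027 0.0083]
[0.0037 0.0079]
[0.0047 0.0074]
[0.0055 0.0068]
[0.0063 0.006 ]
[0.007  0.0052]
[0.0076 0.0043]
[0.0081 0.0033]
[0.0085 0.0022]
[0.0087 0.0012]
```

step_arm --steps "0 .001 .009 0 0 0 0;0 .003 .009 0 0 0 0;0 .004 .009 0 0 0 0;0 .005 .008 0 0 0 0;0 .006 .0075 0 0 0 0;0 .007 .007 0 0 0 0;0 .0075 .006 0 0 0 0;0 .008 .005 0 0 0 0;0 .009 .004 0 0 0 0;0 0 0 0 0 0 0"

```text
t: 5.07
ee_pos: [0.4542, -0.1562, 0.1281]
eef_rot: [-0.047, 0.71, -0.038, -0.701]
wrist_force: [1.7, 1.2, -6.4]
opening: 0.162
```

step_arm --steps "0 .009 .003 0 0 0 0;0 .009 .001 0 0 0 0;0 .008 0 0 0 0 0;0 .004 0 0 0 0 0;0 0 0 0 0 0 0"

```text
t: 5.48
ee_pos: [0.4566, -0.1601, 0.1045]
eef_rot: [-0.047, 0.712, -0.038, -0.7]
wrist_force: [-4.7, 2.1, -2.0]
opening: 0.164
```

step_arm --steps "1 0 0 0 0 0 0;1 0 0 0 0 0 0;1 0 0 0 0 0 0;1 -.03 0 0 0 0 0;1 -.035 0 0 0 0 0;1 -.04 0 0 0 0 0;1 -.04 0 0 -.12 0 0;1 -.04 0 0 -.12 0 0;1 0 0 0 -.12 0 0;1 0 0 0 -.12 0 0;1 0 0 0 -.12 0 0;1 0 0 0 -.12 0 0;1 0 0 0 -.12 0 0;1 0 0 0 -.12 0 0;1 0 0 0 -.12 0 0;1 0 0 0 -.12 0 0;1 0 0 0 -.12 0 0;1 0 0 0 -.12 0 0;1 0 0 0 -.12 0 0;1 0 0 0 -.02 0 0"

```text
t: 7.15
ee_pos: [0.4557, -0.165, 0.3034]
eef_rot: [0.495, 0.518, 0.483, -0.503]
wrist_force: [0.3, -0.1, -0.3]
opening: 0.995
```

```bash
python3 - <<'E'
from h import *
go([.468,-.013,.25],-6.7)
im=get_image("top");cv2.imwrite("pics/t2.png",im[180:380,240:500,::-1].repeat(2,0).repeat(2,1))
E
```

```text
shift tool(now) [ 0.0542  0.0042 -0.1521] shift tool(after turn) [ 0.0534 -0.0056 -0.1524] rotvec [ 0.0737 -0.0053 -0.0266] now [ 0.4557 -0.165   0.3034] yawy -2.48 open 0.995 t 7.15
```

View pics/t2.png

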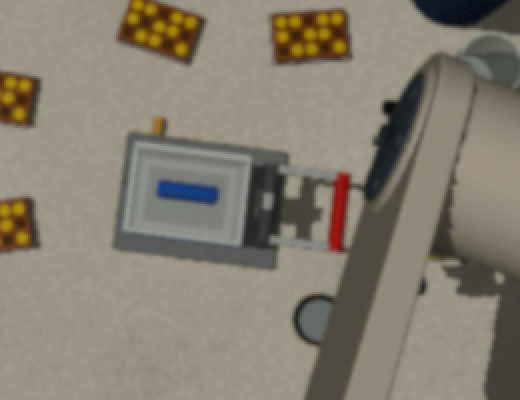

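The clamp is open: the red bar is level at crop (340,210), with its legs lying outward. Next I go over the hood grip.

step_arm --steps "1 0 0 -.03 .074 -.005 -.027;1 0 0 -.03 0 0 0;1 .01 -.001 -.035 0 0 0;1 .01 -.001 -.035 0 0 0;1 .01 -.002 -.03 0 0 0;1 .02 -.001 -.01 0 0 0;1 0 0 0 0 0 0"

```text
t: 7.78
ee_pos: [0.4721, 0.0086, 0.2531]
eef_rot: [0.466, 0.534, 0.462, -0.533]
wrist_force: [-0.5, 0.4, 0.4]
opening: 0.998
```

```bash
python3 - <<'E'
from h import *
im=get_image("wrist");cv2.imwrite("pics/w2.png",im[:,:,::-1])
c=get_calibration("wrist")
hsv=cv2.cvtColor(im,cv2.COLOR_RGB2HSV)
m=cv2.inRange(hsv,(105,120,40),(125,255,255));print("grip",np.round(rect(m>0,c,.150),3))
get_image("top");c=get_calibration("top")
for o in landmark_of("hood_grip","top")[:2]: print(toz(o["location"][::-1],c,.131))
go([.468,-.013,.116],-6.7)
E
```

```text
grip [ 4.7000e-01 -9.0000e-03  1.5164e+01  6.5637e+01 -7.6000e+00]
[[0.43402219 0.18158898]]
shift tool(now) [ 0.1407 -0.0048  0.0197] shift tool(after turn) [ 0.1407 -0.0039  0.0198] rotvec [-0.0228  0.0021 -0.0096] now [0.4742 0.0062 0.2567] yawy -8.01 open 1.0 t 7.9333
```

View pics/w2.png

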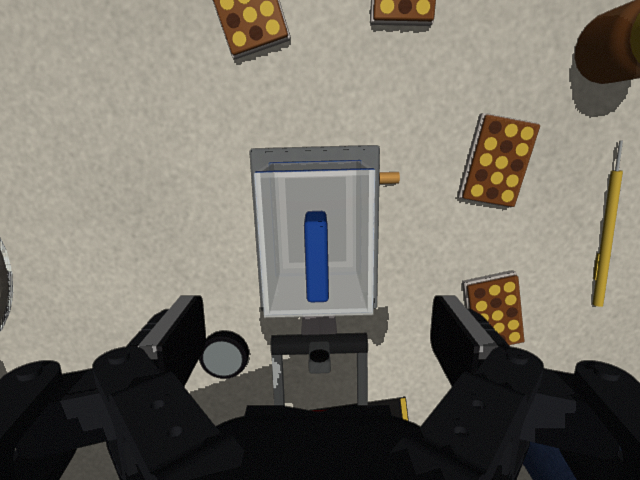

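The blue grip spans (317,210)–(317,300), centred between the fingers across their width. I'll go down on it.

step_arm --steps "1 .02 -.004 .019 -.02 .002 -.009;1 .04 0 .001 0 0 0;1 .04 0 0 0 0 0;1 .025 0 0 0 0 0;1 .012 0 0 0 0 0;1 0 0 0 0 0 0"

```text
t: 8.43
ee_pos: [0.4764, -0.0219, 0.1243]
eef_rot: [0.472, 0.535, 0.462, -0.527]
wrist_force: [-1.4, -0.3, 1.0]
opening: 1.001
```

```bash
python3 - <<'E'
from h import *
go([.469,-.012,.117],-7)
E
```

```text
shift tool(now) [ 0.0071 -0.0088 -0.0088] shift tool(after turn) [ 0.0073 -0.0086 -0.0089] rotvec [-0.0064  0.0004 -0.0193] now [ 0.4764 -0.0219  0.1243] yawy -7.37 open 1.001 t 8.4333
```

step_arm --steps "1 .003 -.0085 -.009 -.006 0 -.019;1 .003 0 0 0 0 0;1 0 0 0 0 0 0"

```text
t: 8.68
ee_pos: [0.4707, -0.0134, 0.1206]
eef_rot: [0.468, 0.531, 0.467, -0.53]
wrist_force: [-0.1, 0.5, 0.4]
opening: 0.996
```

```bash
python3 - <<'E'
from h import *
go([.469,-.012,.117],-7)
E
```

```text
shift tool(now) [ 0.0036 -0.0019 -0.0012] shift tool(after turn) [ 0.0036 -0.0018 -0.0012] rotvec [-0.0042  0.0004 -0.0017] now [ 0.4707 -0.0134  0.1206] yawy -7.24 open 0.996 t 8.6833
```

step_arm --steps "1 .002 -.002 -.001 -.004 0 -.002;0 0 0 0 0 0 0;0 0 0 0 0 0 0;0 0 0 0 0 0 0;0 0 0 0 0 0 0;0 0 0 0 0 0 0;0 0 0 0 0 0 0;0 0 0 0 0 0 0;0 0 0 0 0 0 0;0 0 0 0 0 0 0"

```text
t: 9.52
ee_pos: [0.4708, -0.0119, 0.122]
eef_rot: [0.47, 0.531, 0.467, -0.528]
wrist_force: [-1.0, 0.4, 3.1]
opening: 0.176
```

step_arm --steps "0 -.01 0 0 0 0 0;0 -.015 0 0 0 0 0;0 -.015 0 0 0 0 0;0 -.02 0 0 0 0 0;0 -.025 0 0 0 0 0;0 -.03 0 0 0 0 0;0 -.03 0 0 0 0 0;0 -.03 0 0 0 0 0;0 -.02 0 0 0 0 0;0 0 0 0 0 0 0"

```text
t: 10.35
ee_pos: [0.4653, -0.0117, 0.3279]
eef_rot: [-0.468, -0.528, -0.47, 0.53]
wrist_force: [0.6, 0.4, -2.7]
opening: 0.178
```

```bash
python3 - <<'E'
from h import *
go([.477,-.336,.31],-7)
im=get_image("side");cv2.imwrite("pics/s2.png",im[:400,100:500,::-1])
E
```

```text
shift tool(now) [0.0179 0.0509 0.3205] shift tool(after turn) [0.0179 0.0511 0.3205] rotvec [0.0011 0.0008 0.004 ] now [ 0.4653 -0.0117  0.3279] yawy -6.94 open 0.178 t 10.35
```

View pics/s2.png

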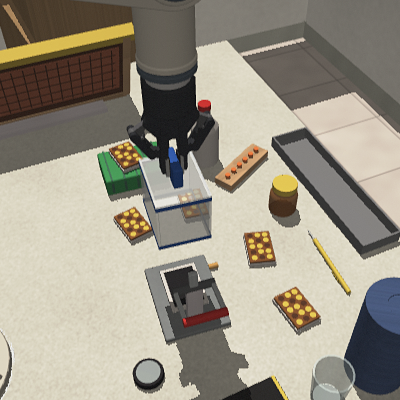

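The hood hangs straight in the grip at crop (182,200), clear of the base.

step_arm --steps "0 0 .004 .02 0 0 0;0 0 .006 .035 0 0 0;0 0 .006 .035 0 0 0;0 0 .006 .035 0 0 0;0 0 .006 .035 0 0 0;0 0 .006 .035 0 0 0;0 0 .006 .035 0 0 0;0 0 .006 .035 0 0 0;0 0 .004 .025 0 0 0;0 0 0 .015 0 0 0;0 0 0 0 0 0 0"

```text
t: 11.32
ee_pos: [0.4683, -0.33, 0.3024]
eef_rot: [-0.46, -0.523, -0.48, 0.533]
wrist_force: [-0.1, 0.2, -3.9]
opening: 0.176
```

```bash
python3 - <<'E'
from h import *
go([.477,-.336,.114],-7)
E
```

```text
shift tool(now) [0.1879 0.0151 0.0067] shift tool(after turn) [0.1884 0.0094 0.0049] rotvec [ 0.0059 -0.0093  0.0307] now [ 0.4683 -0.33    0.3024] yawy -6.65 open 0.176 t 11.3167
```

step_arm --steps "0 .03 .009 .005 .006 -.009 .03;0 .035 0 0 0 0 0;0 .035 0 0 0 0 0;0 .035 0 0 0 0 0;0 .02 0 0 0 0 0;0 .005 0 0 0 0 0;0 0 0 0 0 0 0"

```text
t: 11.9
ee_pos: [0.4698, -0.3295, 0.1262]
eef_rot: [-0.463, -0.53, -0.472, 0.531]
wrist_force: [-0.0, -0.0, -3.4]
opening: 0.177
```

```bash
python3 - <<'E'
from h import *
go([.477,-.336,.114],-7)
E
```

```text
shift tool(now) [0.0121 0.0081 0.0056] shift tool(after turn) [0.0122 0.008  0.0056] rotvec [-0.0036 -0.008   0.0108] now [ 0.4698 -0.3295  0.1262] yawy -7.2 open 0.177 t 11.9
```

Tilt is under 0.014 rad; I'll correct it and lower slowly.

step_arm --steps "0 .003 .006 .004 -.004 -.008 .011;0 .003 0 0 0 0 0;0 .003 0 0 0 0 0;0 .002 0 0 0 0 0;0 0 0 0 0 0 0"

```text
t: 12.32
ee_pos: [0.4778, -0.3348, 0.1177]
eef_rot: [0.471, 0.53, 0.467, -0.529]
wrist_force: [0.5, 0.1, -2.9]
opening: 0.178
```

```bash
python3 - <<'E'
from h import *
go([.477,-.336,.114],-7);print(observe()["wrist_force"])
E
```

```text
shift tool(now) [ 0.0037 -0.0006  0.0013] shift tool(after turn) [ 0.0037 -0.0006  0.0013] rotvec [ 0.0018  0.0027 -0.0055] now [ 0.4778 -0.3348  0.1177] yawy -6.9 open 0.178 t 12.3167
[ 0.54933875  0.13280255 -2.93865942]
```

step_arm --steps "0 .002 0 0 0 0 0;0 .002 0 0 0 0 0;0 .0015 0 0 0 0 0;0 .0015 0 0 0 0 0"

```text
t: 12.65
ee_pos: [0.4793, -0.336, 0.1129]
eef_rot: [0.473, 0.53, 0.465, -0.528]
wrist_force: [-6.4, 4.6, 21.4]
opening: 0.175
```

step_arm --steps "1 0 0 0 0 0 0;1 0 0 0 0 0 0;1 0 0 0 0 0 0;1 0 0 0 0 0 0;1 -.03 0 0 0 0 0;1 -.035 0 0 0 0 0;1 -.04 0 0 0 0 0;1 -.035 0 0 0 0 0;1 0 -.006 -.035 0 0 0;1 0 -.006 -.035 0 0 0;1 0 -.006 -.035 0 0 0;1 0 -.006 -.035 0 0 0;1 0 -.006 -.035 0 0 0;1 0 -.006 -.035 0 0 0;1 0 -.006 -.035 0 0 0;1 0 -.006 -.035 0 0 0;1 0 -.004 -.02 0 0 0;1 0 0 0 0 0 0"

```text
t: 14.15
ee_pos: [0.464, -0.0216, 0.2611]
eef_rot: [0.475, 0.534, 0.46, -0.527]
wrist_force: [-0.0, -0.5, -0.1]
opening: 0.998
```

```bash
python3 - <<'E'
from h import *
go([.47,.0,.26],-7)
im=get_image("wrist");cv2.imwrite("pics/w3.png",im[:,:,::-1])
c=get_calibration("wrist")
for o in landmark_of("pad","wrist")[:2]: print("pad",o["p"],toz(o["location"][::-1],c,.02))
hsv=cv2.cvtColor(im,cv2.COLOR_RGB2HSV)
print(toz([[317,236]],c,.02))
get_image("top");c=get_calibration("top")
for o in landmark_of("pad","top")[:2]: print("padtop",o["p"],toz(o["location"][::-1],c,.02))
for o in landmark_of("hood_foot","top")[:2]: print("foot",o["p"],toz(o["location"][::-1],c,.003))
E
```

```text
shift tool(now) [ 0.0011  0.0032 -0.0222] shift tool(after turn) [ 0.0011  0.0033 -0.0221] rotvec [-0.005   0.0066 -0.0223] now [ 0.464  -0.0216  0.2611] yawy -7.28 open 0.998 t 14.15
pad 0.59 [[ 0.46596157 -0.01163311]]
[[ 0.46281252 -0.0640962 ]]
```

View pics/w3.png

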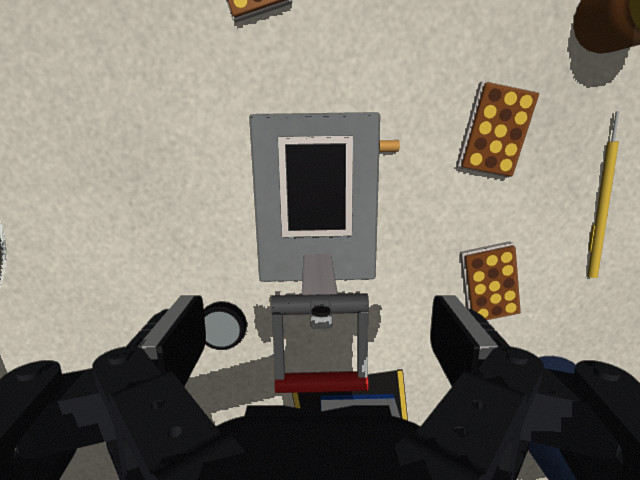

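The empty chamber is visible, with the black pad spanning about (286,143)–(346,230). Now I measure the pad and aim for the first plate.

```bash
cat >> h.py <<'E'
def plates(cam="wrist",z=.016,im=None):
    im=get_image(cam);c=get_calibration(cam);hsv=cv2.cvtColor(im,cv2.COLOR_RGB2HSV)
    m=cv2.inRange(hsv,(3,110,40),(32,255,255));m=cv2.morphologyEx(m,cv2.MORPH_CLOSE,np.ones((9,9)))
    n,l,st,ce=cv2.connectedComponentsWithStats(m)
    for k in range(1,n):
        if st[k,4]>(2000 if cam=="wrist" else 400): print(cam,ce[k].round(),np.round(rect(l==k,c,z),3))
    return im
E
python3 - <<'E'
from h import *
im=get_image("wrist");c=get_calibration("wrist")
m=np.zeros((480,640),np.uint8);m[120:250,262:370]=(im.max(2)<40)[120:250,262:370]
n,l,st,ce=cv2.connectedComponentsWithStats(m);k=l[187,317];print(st[k],np.round(rect(l==k,c,.02),4))
plates(); 
print([np.round(rect(o["region"],c,.016),3) for o in regions_of("plate1_mid","wrist")])
go([.655,.0195,.13],-18)
E
```

```text
[ 284  140   60   86 4916] [ 4.67600e-01 -1.22000e-02  5.80588e+01  8.64593e+01 -6.48740e+00]
wrist [499. 123.] [ 6.5600e-01  2.0000e-02  5.5184e+01  8.2231e+01 -1.7960e+01]
wrist [493. 279.] [ 0.65  -0.146 54.981 82.883  5.04 ]
[array([ 6.5400e-01,  2.1000e-02,  6.3119e+01,  8.5236e+01, -1.8318e+01])]
shift tool(now) [ 0.1343  0.18   -0.0709] shift tool(after turn) [ 0.1309  0.1672 -0.1019] rotvec [ 0.1828  0.0058 -0.0227] now [ 0.4645 -0.0258  0.2609] yawy -7.52 open 1.004 t 14.55
```

step_arm --steps "1 .01 .015 -.01 .09 .003 -.011;1 .02 .025 -.015 .093 .003 -.011;1 .02 .03 -.018 0 0 0;1 .02 .03 -.018 0 0 0;1 .02 .03 -.018 0 0 0;1 .02 .025 -.015 0 0 0;1 .02 .01 -.005 0 0 0;1 0 0 0 0 0 0"

```text
t: 15.22
ee_pos: [0.6611, 0.0156, 0.1264]
eef_rot: [0.411, 0.578, 0.408, -0.575]
wrist_force: [-1.3, -0.6, -0.1]
opening: 0.996
```

```bash
python3 - <<'E'
from h import *
go([.655,.0195,.006],-18)
E
```

```text
shift tool(now) [ 0.1203 -0.0077 -0.0015] shift tool(after turn) [ 0.1204 -0.007  -0.0018] rotvec [-0.0208 -0.0012 -0.0053] now [0.6611 0.0156 0.1264] yawy -19.19 open 0.996 t 15.2167
```

step_arm --steps "1 .02 -.007 -.001 -.02 -.001 -.005;1 .03 0 0 0 0 0;1 .03 0 0 0 0 0;1 .015 0 0 0 0 0;1 .005 0 0 0 0 0;1 0 0 0 0 0 0"

```text
t: 15.72
ee_pos: [0.6546, 0.014, 0.0255]
eef_rot: [-0.414, -0.573, -0.414, 0.573]
wrist_force: [0.3, 0.3, -0.8]
opening: 1.005
```

```bash
python3 - <<'E'
from h import *
go([.655,.0195,.006],-18)
E
```

```text
shift tool(now) [ 0.0195 -0.0013 -0.0053] shift tool(after turn) [ 0.0195 -0.0013 -0.0053] rotvec [-0.0051  0.0002 -0.    ] now [0.6546 0.014  0.0255] yawy -18.29 open 1.005 t 15.7167
```

step_arm --steps "1 .008 -.001 -.005 -.005 0 0;1 .008 0 0 0 0 0;1 .003 0 0 0 0 0;.3 0 0 0 0 0 0;0 0 0 0 0 0 0;0 0 0 0 0 0 0;0 0 0 0 0 0 0;0 0 0 0 0 0 0;0 0 0 0 0 0 0"

```text
t: 16.47
ee_pos: [0.6589, 0.0188, 0.0127]
eef_rot: [0.417, 0.575, 0.414, -0.57]
wrist_force: [0.1, 1.2, -1.0]
opening: 0.619
```

```bash
python3 - <<'E'
from h import *
go([.4676,-.0122,.15],-6.5)
E
```

```text
shift tool(now) [-0.1389 -0.1711  0.0883] shift tool(after turn) [-0.1373 -0.1865  0.0525] rotvec [-0.2013 -0.0017 -0.0084] now [0.6589 0.0188 0.0127] yawy -18.04 open 0.619 t 16.4667
```

The grasp is higher than planned (z 12.7 mm), so I'll regrip lower.

step_arm --steps "1 0 0 0 0 0 0;1 0 0 0 0 0 0;1 .004 0 0 0 0 0;1 .005 0 0 0 0 0;1 .003 0 0 0 0 0;.3 0 0 0 0 0 0;0 0 0 0 0 0 0;0 0 0 0 0 0 0;0 0 0 0 0 0 0;0 0 0 0 0 0 0;0 0 0 0 0 0 0"

```text
t: 17.38
ee_pos: [0.6592, 0.0188, -0.0005]
eef_rot: [0.417, 0.575, 0.414, -0.57]
wrist_force: [-0.3, 0.6, 0.2]
opening: 0.659
```

```bash
python3 - <<'E'
from h import *
go([.4676,-.0122,.15],-6.5)
E
```

```text
shift tool(now) [-0.1522 -0.1713  0.0884] shift tool(after turn) [-0.1505 -0.1869  0.0525] rotvec [-0.2013 -0.0018 -0.0085] now [ 6.592e-01  1.880e-02 -5.000e-04] yawy -18.03 open 0.659 t 17.3833
```

step_arm --steps "0 -.015 0 0 0 0 0;0 -.03 0 0 0 0 0;0 -.03 0 0 0 0 0;0 -.02 0 0 -.1 0 -.004;0 0 -.02 .005 -.1 0 -.004;0 0 -.03 .008 0 0 0;0 0 -.03 .008 0 0 0;0 0 -.03 .008 0 0 0;0 0 -.03 .008 0 0 0;0 0 -.025 .007 0 0 0;0 0 -.015 .004 0 0 0;0 0 0 0 0 0 0"

```text
t: 18.38
ee_pos: [0.4682, -0.0081, 0.1089]
eef_rot: [0.475, 0.528, 0.472, -0.522]
wrist_force: [-1.2, 0.6, -0.6]
opening: 0.666
```

```bash
python3 - <<'E'
from h import *
go([.4676,-.0122,.0205],-6.5)
im=get_image("wrist");cv2.imwrite("pics/w4.png",im[:,:,::-1])
E
```

```text
shift tool(now) [ 0.0883 -0.001   0.0044] shift tool(after turn) [ 0.0884 -0.0001  0.0042] rotvec [ 0.0099 -0.0029 -0.0094] now [ 0.4682 -0.0081  0.1089] yawy -5.93 open 0.666 t 18.3833
```

View pics/w4.png

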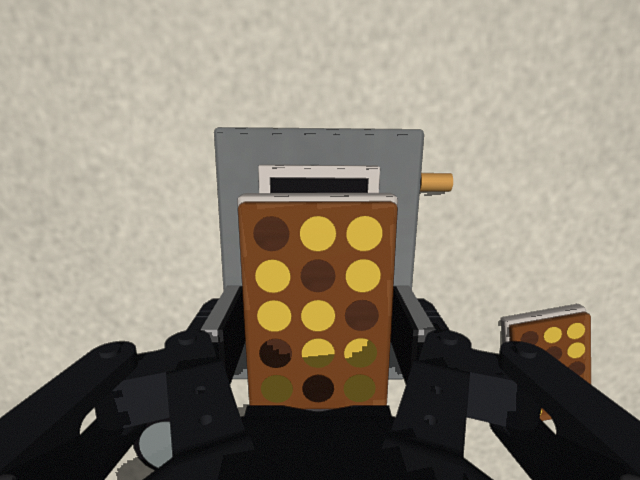

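The plate sits squarely between the fingers, with its far edge at row 203. I'll check the offset along its length while descending.

step_arm --steps "0 .02 0 .004 .01 -.003 -.009;0 .025 0 0 0 0 0;0 .02 0 0 0 0 0;0 .008 0 0 0 0 0;0 .002 0 0 0 0 0;0 0 0 0 0 0 0"

```text
t: 18.93
ee_pos: [0.482, -0.0117, 0.0373]
eef_rot: [0.475, 0.532, 0.466, -0.523]
wrist_force: [-1.1, 0.4, -0.6]
opening: 0.661
```

```bash
cat >> h.py <<'E'
def held(im,c,p,yaw,top):
    # far edge of lid in the wrist picture -> distance from TCP along tool -z, at height top
    hsv=cv2.cvtColor(im,cv2.COLOR_RGB2HSV);m=cv2.inRange(hsv,(3,110,40),(32,255,255))
    rows=[];
    for col in range(255,385,5):
        r=np.where(m[:330,col]>0)[0]
        # first row of the run that is contiguous in brown/yellow
        if len(r): rows.append((col,r[0]))
    rows=np.array(rows);med=np.median(rows[:,1]);rows=rows[abs(rows[:,1]-med)<8]
    q=toz(rows,c,top)-p[:2];t=down(yaw).as_matrix();print("far edge row",med,"dist",np.round((q@(-t[:2,2])).mean(),4),"slope deg",round(float(np.degrees(np.polyfit(q@t[:2,1],q@(-t[:2,2]),1)[0])),2))
E
python3 - <<'E'
from h import *
go([.4676,-.0122,.0205],-6.5)
s,p,r=pose();held(get_image("wrist"),get_calibration("wrist"),p,np.degrees(np.arctan2(*r.as_matrix()[1::-1,1])),p[2]+.0165)
E
```

```text
shift tool(now) [ 0.0166 -0.0145  0.0021] shift tool(after turn) [ 0.0168 -0.0142  0.0021] rotvec [-0.0007 -0.0017 -0.0179] now [ 0.482  -0.0117  0.0373] yawy -6.54 open 0.661 t 18.9333
far edge row 202.0 dist 0.0435 slope deg -0.21
```

step_arm --steps "0 0 -.014 .002 0 -.002 -.018;0 .004 0 0 0 0 0;0 .004 0 0 0 0 0;0 0 0 0 0 0 0"

```text
t: 19.32
ee_pos: [0.4688, -0.012, 0.0317]
eef_rot: [0.472, 0.528, 0.47, -0.527]
wrist_force: [-0.3, -0.3, -1.0]
opening: 0.662
```

```bash
python3 - <<'E'
from h import *
go([.4676,-.0122,.0205],-6.5)
E
```

```text
shift tool(now) [ 0.0112 -0.0012  0.0003] shift tool(after turn) [ 0.0112 -0.0012  0.0003] rotvec [-0.0004  0.0001 -0.003 ] now [ 0.4688 -0.012   0.0317] yawy -6.52 open 0.662 t 19.3167
```

step_arm --steps "0 .004 -.001 0 0 0 -.003;0 .004 0 0 0 0 0;0 .003 0 0 0 0 0;0 .001 0 0 0 0 0;0 0 0 0 0 0 0"

```text
t: 19.73
ee_pos: [0.4685, -0.012, 0.0195]
eef_rot: [0.471, 0.528, 0.47, -0.527]
wrist_force: [-3.9, -0.0, 12.4]
opening: 0.662
```

```bash
python3 - <<'E'
from h import *
go([.4676,-.0122,.0205],-6.5)
E
```

```text
shift tool(now) [-0.001  -0.0009  0.0003] shift tool(after turn) [-0.001  -0.0009  0.0003] rotvec [-0.0004 -0.     -0.0015] now [ 0.4685 -0.012   0.0195] yawy -6.52 open 0.662 t 19.7333
```

step_arm --steps "1 0 0 0 0 0 0;1 0 0 0 0 0 0;1 0 0 0 0 0 0;1 -.015 0 0 0 0 0;1 -.03 0 0 0 0 0;1 -.03 0 0 0 0 0;1 -.03 0 0 0 0 0;1 0 .02 0 0 0 0;1 0 0 0 0 0 0"

```text
t: 20.48
ee_pos: [0.4875, -0.0142, 0.1278]
eef_rot: [-0.47, -0.527, -0.471, 0.528]
wrist_force: [-0.1, -0.7, 0.4]
opening: 1.0
```

```bash
python3 - <<'E'
from h import *
go([.65,-.146,.1],5.1)
im=plates("top"); cv2.imwrite("pics/t4.png",im[:,:,::-1])
E
```

```text
shift tool(now) [0.0275 0.1764 0.1125] shift tool(after turn) [0.0278 0.1501 0.1457] rotvec [-2.028e-01  1.000e-04  2.000e-03] now [ 0.4875 -0.0142  0.1278] yawy -6.52 open 1.0 t 20.4833
top [210. 156.] [  0.739   0.267  49.583 159.408 -62.113]
top [278. 141.] [  0.774   0.114  60.933  82.57  -74.769]
top [386. 206.] [ 0.626 -0.125 52.359 81.774  3.839]
top [  8. 319.] [ 3.78000e-01  6.83000e-01  4.41180e+01  4.90502e+02 -8.48780e+01]
top [237. 227.] [ 0.578  0.199 52.102 81.848 -8.719]
top [150. 268.] [ 0.485  0.386 57.65  86.594  7.448]
top [236. 293.] [ 0.434  0.196 52.789 82.239  9.608]
```

Plate 2 was knocked and is now at (.626,-.125), so I aim there.

step_arm --steps "1 0 .025 0 -.09 0 0;1 0 .03 0 -.09 0 0;1 0 .03 .02 0 0 0;1 0 .025 .03 0 0 0;1 .005 .02 .03 0 0 0;1 .005 .005 .025 0 0 0;1 .01 0 .015 0 0 0;1 0 0 0 0 0 0"

```text
t: 21.2
ee_pos: [0.6265, -0.1342, 0.0973]
eef_rot: [0.514, 0.476, 0.524, -0.484]
wrist_force: [-0.5, 0.6, -0.4]
opening: 1.0
```

```bash
python3 - <<'E'
from h import *
plates("top")
go([.626,-.125,0.02],3.8)
plates("wrist")
E
```

```text
top [210. 156.] [  0.739   0.267  49.583 159.427 -62.113]
top [278. 141.] [  0.774   0.114  60.345  81.771 -62.952]
top [  8. 311.] [ 3.78000e-01  6.82000e-01  4.62910e+01  4.90502e+02 -8.48780e+01]
top [237. 227.] [ 0.578  0.199 52.102 81.848 -8.719]
top [150. 268.] [ 0.485  0.386 57.624 86.603  7.476]
top [332. 278.] [ 4.7000e-01 -1.2000e-02  5.3604e+01  8.3466e+01 -6.2370e+00]
top [236. 293.] [ 0.434  0.197 52.839 82.061  9.355]
shift tool(now) [ 0.078   0.0017 -0.0078] shift tool(after turn) [ 0.078   0.0002 -0.0081] rotvec [ 0.0124 -0.0035  0.0172] now [ 0.6263 -0.1331  0.098 ] yawy 4.51 open 1.002 t 21.25
wrist [37. 40.] [ 4.6000e-01 -2.8000e-02  4.0805e+01  4.4380e+01 -6.0990e+00]
wrist [573. 165.] [ 7.67000e-01 -7.90000e-02  1.42530e+01  1.47237e+02 -4.12400e+00]
wrist [323. 227.] [ 0.627 -0.124 54.591 82.217  5.091]
```

step_arm --steps "1 .02 .001 -.009 0 -.003 .017;1 .03 0 0 0 0 0;1 .02 0 0 0 0 0;1 .005 0 0 0 0 0;1 0 0 0 0 0 0"

```text
t: 21.72
ee_pos: [0.6234, -0.1163, 0.0238]
eef_rot: [0.52, 0.48, 0.52, -0.478]
wrist_force: [0.1, -0.4, -0.0]
opening: 0.998
```

```bash
python3 - <<'E'
from h import *
go([.627,-.1245,0],4.5)
E
```

```text
shift tool(now) [0.0238 0.0028 0.0086] shift tool(after turn) [0.0238 0.0029 0.0085] rotvec [ 0.0028 -0.0023 -0.0014] now [ 0.6234 -0.1163  0.0238] yawy 4.66 open 0.998 t 21.7167
```

step_arm --steps "1 .004 .003 .0085 .003 -.002 -.001;1 .008 0 0 0 0 0;1 .007 0 0 0 0 0;1 .003 0 0 0 0 0;1 0 0 0 0 0 0;.3 0 0 0 0 0 0;0 0 0 0 0 0 0;0 0 0 0 0 0 0;0 0 0 0 0 0 0;0 0 0 0 0 0 0;0 0 0 0 0 0 0"

```text
t: 22.63
ee_pos: [0.6302, -0.1244, 0.0059]
eef_rot: [0.521, 0.481, 0.517, -0.478]
wrist_force: [-0.2, -0.3, -0.8]
opening: 0.655
```

```bash
python3 - <<'E'
from h import *
go([.4676,-.0122,.12],-6.5)
E
```

```text
shift tool(now) [-0.1152 -0.1525 -0.1245] shift tool(after turn) [-0.1141 -0.1743 -0.093 ] rotvec [ 0.1923  0.0007 -0.0069] now [ 0.6302 -0.1244  0.0059] yawy 4.52 open 0.655 t 22.6333
```

step_arm --steps "0 -.015 0 0 0 0 0;0 -.03 0 0 0 0 0;0 -.03 0 0 .095 0 -.003;0 -.025 0 0 .095 0 -.003;0 0 -.015 -.025 0 0 0;0 0 -.025 -.025 0 0 0;0 0 -.03 -.02 0 0 0;0 0 -.03 -.01 0 0 0;0 0 -.03 -.005 0 0 0;0 0 -.02 0 0 0 0;0 0 -.01 0 0 0 0;0 0 0 0 0 0 0"

```text
t: 23.63
ee_pos: [0.474, -0.0167, 0.1095]
eef_rot: [0.469, 0.53, 0.468, -0.529]
wrist_force: [-0.4, -0.2, -1.8]
opening: 0.654
```

```bash
python3 - <<'E'
from h import *
go([.4676,-.0122,.0425],-6.5)
s,p,r=pose();held(get_image("wrist"),get_calibration("wrist"),p,np.degrees(np.arctan2(*r.as_matrix()[1::-1,1])),p[2]+.010)
E
```

```text
shift tool(now) [ 0.067  -0.007  -0.0037] shift tool(after turn) [ 0.067  -0.0068 -0.0038] rotvec [-0.0088 -0.     -0.0016] now [ 0.474  -0.0167  0.1095] yawy -7.0 open 0.654 t 23.6333
far edge row 168.0 dist 0.0545 slope deg 0.82
```

step_arm --steps "0 .01 -.007 -.004 -.009 0 -.002;0 .02 0 0 0 0 0;0 .02 0 0 0 0 0;0 .004 0 0 0 0 0;0 0 0 0 0 0 0"

```text
t: 24.1
ee_pos: [0.477, -0.0129, 0.0563]
eef_rot: [0.473, 0.53, 0.468, -0.525]
wrist_force: [-0.2, 0.1, -0.2]
opening: 0.651
```

```bash
python3 - <<'E'
from h import *
go([.4676,-.0122,.0425],-6.5)
im=get_image("wrist");cv2.imwrite("pics/w5.png",im[100:400,160:480,::-1])
E
```

```text
shift tool(now) [ 0.0137 -0.0096  0.0004] shift tool(after turn) [ 0.0138 -0.0094  0.0004] rotvec [-0.0003 -0.0007 -0.011 ] now [ 0.477  -0.0129  0.0563] yawy -6.52 open 0.651 t 24.1
```

View pics/w5.png

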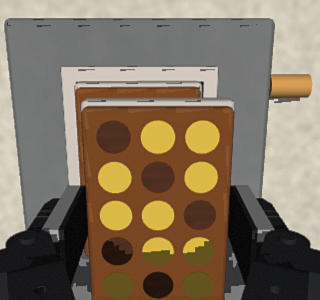

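The held plate's far edge is at crop row 108, with the lower plate's edge just beyond it. The alignment is consistent, so I make a fine correction and set it down.

step_arm --steps "0 .003 -.0095 0 0 -.001 -.011;0 .003 0 0 0 0 0;0 0 0 0 0 0 0"

```text
t: 24.4
ee_pos: [0.469, -0.0121, 0.0518]
eef_rot: [0.471, 0.528, 0.47, -0.527]
wrist_force: [0.6, 0.3, -0.3]
opening: 0.658
```

```bash
python3 - <<'E'
from h import *
go([.4680,-.0122,.0425],-6.5)
s,p,r=pose();c=get_calibration("wrist");print((toz([[318,207]],c,p[2]+.01)-p[:2])@(-down(-6.5).as_matrix()[:2,2]))
E
```

```text
shift tool(now) [ 0.0093 -0.001   0.0002] shift tool(after turn) [ 0.0093 -0.001   0.0002] rotvec [-0.001   0.0001 -0.0017] now [ 0.469  -0.0121  0.0518] yawy -6.55 open 0.658 t 24.4
[0.04061078]
```

step_arm --steps "0 .004 -.001 -.0015 0 0 -.002;0 .003 0 0 0 0 0;0 .003 0 0 0 0 0;0 .001 0 0 0 0 0;0 0 0 0 0 0 0"

```text
t: 24.82
ee_pos: [0.4692, -0.0104, 0.0411]
eef_rot: [0.471, 0.528, 0.47, -0.527]
wrist_force: [-0.2, -0.1, -1.1]
opening: 0.655
```

step_arm --steps "0 .002 0 0 0 0 0;0 .001 0 0 0 0 0;0 0 0 0 0 0 0"

```text
t: 25.07
ee_pos: [0.4695, -0.0104, 0.0415]
eef_rot: [0.471, 0.528, 0.47, -0.527]
wrist_force: [-0.4, 0.7, -1.1]
opening: 0.656
```

step_arm --steps "0 .003 0 0 0 0 0;0 .003 0 0 0 0 0;0 0 0 0 0 0 0"

```text
t: 25.32
ee_pos: [0.4702, -0.0104, 0.0419]
eef_rot: [0.471, 0.528, 0.47, -0.527]
wrist_force: [0.4, -0.3, -1.2]
opening: 0.655
```

step_arm --steps "0 .006 0 0 0 0 0;0 .004 0 0 0 0 0"

```text
t: 25.48
ee_pos: [0.4718, -0.0104, 0.0375]
eef_rot: [0.472, 0.529, 0.469, -0.526]
wrist_force: [-25.6, 0.6, 90.5]
opening: 0.653
```

```bash
python3 - <<'E'
from h import *
s=observe();print(s)
go([.4680,-.0122,.0425],-6.5)
im=get_image("side");cv2.imwrite("pics/s5.png",cv2.resize(im[180:380,180:400,::-1],None,fx=3,fy=3))
E
```

```text
{'t': 25.4833, 'joints': array([-2.51797391e-02,  4.11360693e-01,  2.10297988e+00, -7.30416794e-05,
        6.21271459e-01,  8.91492605e-02]), 'qvel': array([ 0.0014058 ,  0.00435912, -0.00494838,  0.0003857 ,  0.00386037,
       -0.00118026]), 'effort': array([ -0.1341944 , -13.52801442, -16.90605104,   0.07929945,
        -8.57787073,   0.09982754]), 'ee_pos': array([ 0.47184751, -0.01039761,  0.03747219]), 'eef_rot': array([ 0.47208771,  0.52926553,  0.46917254, -0.52620178]), 'wrist_force': array([-25.58392563,   0.63910368,  90.5169773 ]), 'wrist_torque': array([0.14034732, 4.09601406, 0.06031856]), 'opening': 0.6531996439853837}
shift tool(now) [-0.0051 -0.0036  0.0022] shift tool(after turn) [-0.005  -0.0036  0.0022] rotvec [-0.0008 -0.0005 -0.006 ] now [ 0.4718 -0.0104  0.0375] yawy -6.55 open 0.653 t 25.4833
```

View pics/s5.png

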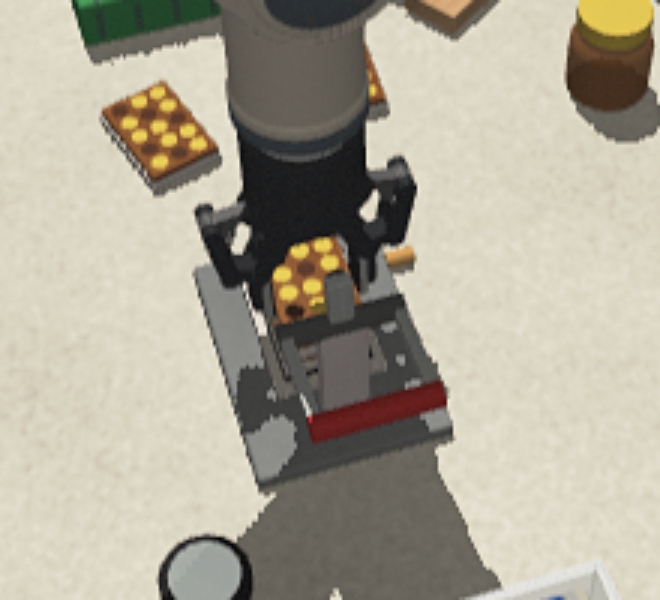

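Contact was already made at z≈.041; the extra push only loaded the wrist. I back off and release.

step_arm --steps "0 -.003 -.003 0 0 0 -.006;0 0 0 0 0 0 0;1 0 0 0 0 0 0;1 0 0 0 0 0 0;1 0 0 0 0 0 0;1 -.01 0 0 0 0 0;1 -.03 0 0 0 0 0;1 -.04 0 0 0 0 0;1 -.04 0 0 0 0 0;1 -.04 0 0 0 0 0;1 -.03 0 0 0 0 0;1 0 0 0 0 0 0"

```text
t: 26.53
ee_pos: [0.4668, -0.0101, 0.2402]
eef_rot: [-0.469, -0.526, -0.472, 0.529]
wrist_force: [1.6, -0.1, 0.3]
opening: 1.001
```

```bash
python3 - <<'E'
from h import *
im=plates("wrist",.052)
cv2.imwrite("pics/w6.png",im[:,:,::-1])
plates("top")
go([.5775,.1985,.1],-8.8)
E
```

```text
wrist [322. 208.] [ 4.6800e-01 -1.0000e-02  5.4081e+01  8.1119e+01 -6.5410e+00]
top [210. 156.] [  0.739   0.267  49.584 159.363 -61.898]
top [277. 140.] [ 0.778  0.117 67.82  69.95  50.726]
top [  8. 319.] [ 3.78000e-01  6.83000e-01  4.41180e+01  4.90502e+02 -8.48780e+01]
top [237. 227.] [ 0.578  0.199 52.102 81.848 -8.719]
top [150. 268.] [ 0.485  0.386 58.089 86.358  7.232]
top [236. 293.] [ 0.434  0.196 52.507 82.029  9.796]
shift tool(now) [ 0.1347  0.0897 -0.2202] shift tool(after turn) [ 0.1358  0.0795 -0.2234] rotvec [0.0394 0.0008 0.0111] now [ 0.4648 -0.0101  0.2358] yawy -6.54 open 0.999 t 26.6333
```

View pics/w6.png

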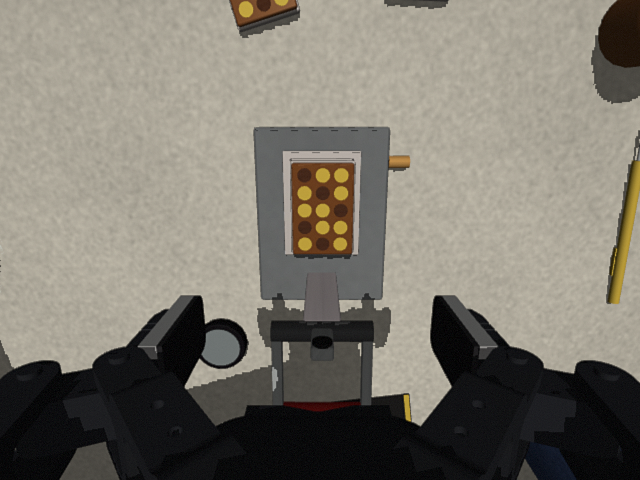

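The pile shows at (322,208), flush within about 2 mm. Next is plate 4 at (.578,.199).

step_arm --steps "1 0 .01 -.02 .039 0 .011;1 .01 .01 -.03 0 0 0;1 .015 .01 -.035 0 0 0;1 .02 .01 -.035 0 0 0;1 .02 .01 -.035 0 0 0;1 .02 .01 -.03 0 0 0;1 .02 .01 -.025 0 0 0;1 .02 .005 -.01 0 0 0;1 0 0 0 0 0 0"

```text
t: 27.38
ee_pos: [0.5666, 0.2012, 0.0915]
eef_rot: [-0.457, -0.532, -0.461, 0.544]
wrist_force: [-1.1, -1.2, -0.6]
opening: 0.999
```

```bash
python3 - <<'E'
from h import *
go([.578,.1985,.024],-8.8)
plates("wrist")
E
```

```text
shift tool(now) [0.0673 0.0127 0.0002] shift tool(after turn) [0.0675 0.0117 0.0009] rotvec [-0.0054  0.0094  0.0149] now [0.5666 0.2012 0.0915] yawy -9.11 open 0.999 t 27.3833
wrist [563. 111.] [  0.713   0.254  55.941 106.204 -60.416]
wrist [340. 238.] [ 0.578  0.2   54.574 82.366 -9.078]
wrist [108. 274.] [ 0.433  0.197 56.961 82.923  9.473]
wrist [621. 319.] [ 0.744  0.112 30.554 69.998  3.853]
```

step_arm --steps "1 .01 .012 0 -.003 .009 .015;1 .025 0 0 0 0 0;1 .025 0 0 0 0 0;1 .005 0 0 0 0 0;1 0 0 0 0 0 0"

```text
t: 27.85
ee_pos: [0.5754, 0.1944, 0.0267]
eef_rot: [-0.459, -0.536, -0.459, 0.539]
wrist_force: [0.5, -0.7, -0.2]
opening: 0.999
```

```bash
python3 - <<'E'
from h import *
go([.578,.199,.003],-9)
E
```

```text
shift tool(now) [ 0.0237  0.0019 -0.005 ] shift tool(after turn) [ 0.0237  0.0018 -0.005 ] rotvec [0.0003 0.003  0.003 ] now [0.5754 0.1944 0.0267] yawy -8.98 open 0.999 t 27.85
```

step_arm --steps "1 .006 .002 -.005 0 .003 .003;1 .008 0 0 0 0 0;1 .006 0 0 0 0 0;1 .002 0 0 0 0 0;1 0 0 0 0 0 0;.3 0 0 0 0 0 0;0 0 0 0 0 0 0;0 0 0 0 0 0 0;0 0 0 0 0 0 0;0 0 0 0 0 0 0;0 0 0 0 0 0 0"

```text
t: 28.77
ee_pos: [0.581, 0.199, 0.0101]
eef_rot: [0.46, 0.54, 0.458, -0.536]
wrist_force: [0.1, 0.5, 0.5]
opening: 0.646
```

```bash
python3 - <<'E'
from h import *
go([.4676,-.0122,.14],-6.5)
E
```

```text
shift tool(now) [-0.1311 -0.078   0.226 ] shift tool(after turn) [-0.1299 -0.0888  0.2227] rotvec [-0.0445 -0.003  -0.0062] now [0.581  0.199  0.0101] yawy -9.05 open 0.646 t 28.7667
```

step_arm --steps "1 0 0 0 0 0 0;1 0 0 0 0 0 0;1 .004 -.002 0 0 0 0;1 .004 0 0 0 0 0;.3 0 0 0 0 0 0;0 0 0 0 0 0 0;0 0 0 0 0 0 0;0 0 0 0 0 0 0;0 0 0 0 0 0 0;0 0 0 0 0 0 0"

```text
t: 29.6
ee_pos: [0.5789, 0.1994, 0.0013]
eef_rot: [0.46, 0.54, 0.458, -0.536]
wrist_force: [-0.3, -0.5, 1.0]
opening: 0.66
```

```bash
python3 - <<'E'
from h import *
go([.4676,-.0122,.14],-6.5)
E
```

```text
shift tool(now) [-0.1398 -0.0758  0.2261] shift tool(after turn) [-0.1387 -0.0866  0.2229] rotvec [-0.0444 -0.0029 -0.0061] now [0.5789 0.1994 0.0013] yawy -9.04 open 0.66 t 29.6
```

step_arm --steps "0 -.015 0 0 -.04 -.003 -.006;0 -.03 0 0 0 0 0;0 -.035 0 0 0 0 0;0 -.035 0 0 0 0 0;0 -.005 -.01 .025 0 0 0;0 0 -.014 .035 0 0 0;0 0 -.014 .035 0 0 0;0 0 -.014 .035 0 0 0;0 0 -.014 .035 0 0 0;0 0 -.01 .03 0 0 0;0 0 -.006 .015 0 0 0;0 0 0 0 0 0 0"

```text
t: 30.6
ee_pos: [0.4688, -0.0053, 0.1265]
eef_rot: [0.472, 0.528, 0.471, -0.526]
wrist_force: [-0.4, -0.4, -0.7]
opening: 0.657
```

```bash
python3 - <<'E'
from h import *
go([.4680,-.0115,.0545],-6.5)
E
```

```text
shift tool(now) [ 0.072  -0.0003  0.0063] shift tool(after turn) [ 0.072  -0.0001  0.0063] rotvec [ 0.0025  0.     -0.0024] now [ 0.4688 -0.0053  0.1265] yawy -6.36 open 0.657 t 30.6
```

step_arm --steps "0 .01 -.003 .006 .002 0 -.004;0 .02 -.002 0 0 0 -.002;0 .02 -.002 0 0 0 -.002;0 .005 0 0 0 0 0;0 0 0 0 0 0 0"

```text
t: 31.02
ee_pos: [0.4633, -0.0101, 0.0691]
eef_rot: [-0.47, -0.528, -0.471, 0.528]
wrist_force: [0.3, 0.6, 0.1]
opening: 0.662
```

```bash
python3 - <<'E'
from h import *
go([.4680,-.0115,.0535],-6.5)
s,p,r=pose();im=get_image("wrist");c=get_calibration("wrist")
held(im,c,p,-6.5,p[2]+.0147)
hsv=cv2.cvtColor(im,cv2.COLOR_RGB2HSV);m=cv2.inRange(hsv,(3,110,40),(32,255,255));r=m[150:240,300]>0;print(150+np.where(np.diff(r.astype(int)))[0])
E
```

```text
shift tool(now) [0.0156 0.0048 0.0009] shift tool(after turn) [0.0156 0.0048 0.0009] rotvec [-0.0013 -0.001   0.0017] now [ 0.4633 -0.0101  0.0691] yawy -6.57 open 0.662 t 31.0167
far edge row 201.0 dist 0.0436 slope deg -0.07
[200]
```

step_arm --steps "0 .004 .004 .001 0 0 .002;0 .005 0 0 0 0 0;0 .003 0 0 0 0 0;0 0 0 0 0 0 0"

```text
t: 31.4
ee_pos: [0.4701, -0.0106, 0.0579]
eef_rot: [0.472, 0.529, 0.47, -0.526]
wrist_force: [-0.8, 0.4, 0.3]
opening: 0.657
```

```bash
python3 - <<'E'
from h import *
go([.4680,-.0115,.0535],-6.5)
E
```

```text
shift tool(now) [ 0.0044 -0.002   0.0012] shift tool(after turn) [ 0.0044 -0.0019  0.0012] rotvec [ 0.0008 -0.0013 -0.0037] now [ 0.4701 -0.0106  0.0579] yawy -6.46 open 0.657 t 31.4
```

step_arm --steps "0 .0015 -.002 .001 0 -.001 -.004;0 .002 0 0 0 0 0;0 .001 0 0 0 0 0;0 0 0 0 0 0 0"

```text
t: 31.73
ee_pos: [0.4684, -0.0114, 0.0538]
eef_rot: [0.471, 0.528, 0.471, -0.527]
wrist_force: [0.2, 0.0, 0.2]
opening: 0.658
```

step_arm --steps "0 .001 0 0 0 0 0;1 0 0 0 0 0 0;1 0 0 0 0 0 0;1 0 0 0 0 0 0;1 -.01 0 0 0 0 0;1 -.03 0 0 0 0 0;1 -.04 0 0 0 0 0;1 -.04 0 0 0 0 0;1 -.03 0 0 0 0 0;1 0 0 0 0 0 0"

```text
t: 32.57
ee_pos: [0.4665, -0.0115, 0.2114]
eef_rot: [-0.47, -0.527, -0.472, 0.528]
wrist_force: [0.6, -0.1, -0.8]
opening: 1.001
```

```bash
python3 - <<'E'
from h import *
plates("wrist",.068)
go([.4335,.1965,.1],9.5)
plates("top")
E
```

```text
wrist [321. 215.] [ 4.6700e-01 -9.0000e-03  5.3893e+01  8.1982e+01 -6.5870e+00]
shift tool(now) [ 0.1097 -0.0549 -0.203 ] shift tool(after turn) [ 0.1095  0.0025 -0.2104] rotvec [-0.2787 -0.0006  0.0051] now [ 0.4657 -0.0115  0.2095] yawy -6.47 open 1.002 t 32.6167
top [210. 156.] [  0.739   0.267  49.583 159.464 -62.113]
top [278. 141.] [  0.775   0.115  62.961  78.893 -88.722]
top [  8. 321.] [ 3.78000e-01  6.83000e-01  4.41180e+01  4.90502e+02 -8.48780e+01]
top [150. 268.] [ 0.485  0.386 57.846 86.752  6.979]
top [236. 293.] [ 0.434  0.196 52.546 82.012  9.835]
```

step_arm --steps "1 0 0 -.02 -.09 0 .002;1 0 0 -.03 -.09 0 .002;1 .01 0 -.035 -.09 0 0;1 .02 0 -.035 -.009 0 0;1 .02 0 -.035 0 0 0;1 .02 0 -.025 0 0 0;1 .02 0 -.015 0 0 0;1 .01 0 -.005 0 0 0;1 0 0 0 0 0 0"

```text
t: 33.42
ee_pos: [0.4368, 0.192, 0.0947]
eef_rot: [0.539, 0.449, 0.545, -0.459]
wrist_force: [-0.6, -0.6, -0.1]
opening: 1.0
```

```bash
python3 - <<'E'
from h import *
plates("wrist")
go([.4335,.1965,.024],9.6)
E
```

```text
wrist [317. 230.] [ 0.433  0.197 54.569 82.563  9.487]
shift tool(now) [ 0.0713 -0.0013 -0.0057] shift tool(after turn) [ 0.0713 -0.0025 -0.0055] rotvec [0.0089 0.0025 0.0157] now [0.4369 0.1915 0.0953] yawy 10.11 open 0.999 t 33.4667
```

step_arm --steps "1 .015 -.002 -.006 .009 .002 .015;1 .025 0 0 0 0 0;1 .025 0 0 0 0 0;1 .005 0 0 0 0 0;1 0 0 0 0 0 0"

```text
t: 33.88
ee_pos: [0.4345, 0.1947, 0.0246]
eef_rot: [0.54, 0.457, 0.539, -0.457]
wrist_force: [-0.1, 0.4, -0.2]
opening: 1.001
```

```bash
python3 - <<'E'
from h import *
go([.4335,.197,.001],9.6)
E
```

```text
shift tool(now) [ 0.0236 -0.0006 -0.0025] shift tool(after turn) [ 0.0236 -0.0006 -0.0025] rotvec [-0.0021  0.0009 -0.0003] now [0.4345 0.1947 0.0246] yawy 9.48 open 1.001 t 33.8833
```

step_arm --steps "1 .008 -.001 -.0025 -.002 0 0;1 .01 0 0 0 0 0;1 .007 0 0 0 0 0;1 .003 0 0 0 0 0;1 0 0 0 0 0 0;.3 0 0 0 0 0 0;0 0 0 0 0 0 0;0 0 0 0 0 0 0;0 0 0 0 0 0 0;0 0 0 0 0 0 0;0 0 0 0 0 0 0"

```text
t: 34.8
ee_pos: [0.4365, 0.1972, -0.0007]
eef_rot: [0.541, 0.459, 0.538, -0.455]
wrist_force: [-0.3, 0.0, -0.2]
opening: 0.66
```

```bash
python3 - <<'E'
from h import *
go([.4676,-.0130,.16],-6.5)
E
```

```text
shift tool(now) [-0.1608 -0.003   0.2124] shift tool(after turn) [-0.1607  0.0547  0.2053] rotvec [ 0.2793 -0.0014 -0.0062] now [ 0.4365  0.1972 -0.0007] yawy 9.51 open 0.66 t 34.8
```

step_arm --steps "0 -.015 0 0 0 0 0;0 -.03 0 0 0 0 0;0 -.035 0 0 .095 0 -.003;0 -.035 0 0 .095 0 -.003;0 -.03 0 0 .089 0 0;0 0 .008 .025 0 0 0;0 0 .01 .035 0 0 0;0 0 .01 .035 0 0 0;0 0 .01 .035 0 0 0;0 0 .008 .035 0 0 0;0 0 .005 .025 0 0 0;0 0 .002 .01 0 0 0;0 0 0 0 0 0 0"

```text
t: 35.88
ee_pos: [0.4653, -0.0157, 0.1537]
eef_rot: [0.47, 0.532, 0.467, -0.528]
wrist_force: [0.2, 0.9, -0.9]
opening: 0.664
```

```bash
python3 - <<'E'
from h import *
go([.4680,-.0130,.080],-6.5)
E
```

```text
shift tool(now) [ 0.0737  0.0019 -0.0029] shift tool(after turn) [ 0.0737  0.0024 -0.003 ] rotvec [-0.0095 -0.0013 -0.0063] now [ 0.4653 -0.0157  0.1537] yawy -7.05 open 0.664 t 35.8833
```

step_arm --steps "0 .015 .002 -.003 -.009 -.001 -.006;0 .025 0 0 0 0 -.002;0 .025 -.002 0 0 0 -.002;0 .005 0 0 0 0 0;0 0 0 0 0 0 0"

```text
t: 36.3
ee_pos: [0.4672, -0.0117, 0.0832]
eef_rot: [0.47, 0.529, 0.47, -0.528]
wrist_force: [0.6, 1.2, -0.5]
opening: 0.659
```

```bash
python3 - <<'E'
from h import *
go([.4680,-.0130,.068],-6.5)
s,p,r=pose();im=get_image("wrist");c=get_calibration("wrist")
held(im,c,p,-6.5,p[2]+.0167)
E
```

```text
shift tool(now) [0.0152 0.0009 0.0012] shift tool(after turn) [0.0152 0.0009 0.0012] rotvec [-0.0034 -0.0013 -0.0003] now [ 0.4672 -0.0117  0.0832] yawy -6.69 open 0.659 t 36.3
far edge row 188.0 dist 0.0483 slope deg -0.21
```

```bash
python3 - <<'E'
from h import *
s,p,r=pose();im=get_image("wrist");c=get_calibration("wrist")
print(im[180:216:2,300].tolist())
for r in(188,200): print((toz([[318,r]],c,p[2]+.0167)-p[:2])@(-down(-6.5).as_matrix()[:2,2]))
cv2.imwrite("pics/w7.png",im[100:400,160:480,::-1])
E
```

```text
[[127, 121, 116], [125, 119, 115], [190, 182, 173], [207, 200, 192], [97, 59, 34], [130, 80, 44], [121, 71, 35], [108, 79, 58], [119, 115, 111], [174, 166, 158], [201, 190, 182], [206, 199, 189], [85, 52, 30], [121, 74, 41], [117, 68, 33], [116, 65, 30], [119, 71, 35], [119, 71, 36]]
[0.04821404]
[0.04410724]
```

View pics/w7.png

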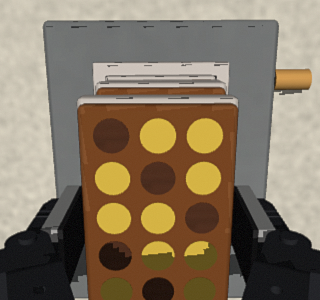

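The held plate's far edge is at row 204, so it is centred (about 42.7 mm from the TCP). The row-188 edge is the pile below. I set it down.

step_arm --steps "0 .005 0 .0005 -.003 -.001 0;0 .005 -.001 0 0 0 -.002;0 .002 0 0 0 0 0;0 0 0 0 0 0 0"

```text
t: 36.73
ee_pos: [0.4693, -0.0116, 0.0748]
eef_rot: [0.472, 0.529, 0.47, -0.526]
wrist_force: [-0.1, -0.4, -1.1]
opening: 0.659
```

```bash
python3 - <<'E'
from h import *
go([.4680,-.0125,.068],-6.5)
E
```

```text
shift tool(now) [ 0.0068 -0.0012  0.0011] shift tool(after turn) [ 0.0068 -0.0012  0.0011] rotvec [ 0.0012 -0.0008 -0.0055] now [ 0.4693 -0.0116  0.0748] yawy -6.43 open 0.659 t 36.7333
```

step_arm --steps "0 .003 -.001 .001 .001 -.001 -.0055;0 .003 0 0 0 0 0;0 .001 0 0 0 0 0;0 0 0 0 0 0 0"

```text
t: 37.07
ee_pos: [0.4688, -0.0126, 0.0679]
eef_rot: [0.471, 0.528, 0.47, -0.527]
wrist_force: [-0.1, 0.2, -0.7]
opening: 0.664
```

step_arm --steps "0 .001 0 0 0 0 0;1 0 0 0 0 0 0;1 0 0 0 0 0 0;1 0 0 0 0 0 0;1 -.01 0 0 0 0 0;1 -.03 0 0 0 0 0;1 -.04 0 0 0 0 0;1 -.04 0 0 0 0 0;1 -.03 0 0 0 0 0;1 0 0 0 0 0 0"

```text
t: 37.9
ee_pos: [0.4668, -0.0126, 0.2252]
eef_rot: [-0.47, -0.527, -0.472, 0.529]
wrist_force: [0.5, -0.4, 0.5]
opening: 0.999
```

```bash
python3 - <<'E'
from h import *
plates("wrist",.084)
go([.481,.370,.15],7.3)
E
```

```text
wrist [321. 217.] [ 4.6700e-01 -1.1000e-02  5.4025e+01  8.1427e+01 -6.4080e+00]
shift tool(now) [ 0.0731 -0.0282 -0.3819] shift tool(after turn) [ 0.0732  0.0634 -0.3776] rotvec [-0.2413  0.      0.0053] now [ 0.4661 -0.0126  0.2232] yawy -6.52 open 0.996 t 37.95
```

step_arm --steps "1 0 .005 -.025 -.08 0 .002;1 0 .006 -.035 -.08 0 .002;1 0 .006 -.037 -.081 0 0;1 0 .006 -.037 0 0 0;1 .005 .006 -.037 0 0 0;1 .01 .006 -.037 0 0 0;1 .01 .006 -.037 0 0 0;1 .01 .006 -.037 0 0 0;1 .01 .006 -.035 0 0 0;1 .01 .006 -.03 0 0 0;1 0 .003 -.015 0 0 0;1 0 0 0 0 0 0"

```text
t: 38.95
ee_pos: [0.4896, 0.3662, 0.1598]
eef_rot: [0.533, 0.463, 0.532, -0.468]
wrist_force: [1.1, -0.6, 0.9]
opening: 0.998
```

```bash
python3 - <<'E'
from h import *
plates("wrist",.061)
go([.481,.370,.069],7.3)
E
```

```text
wrist [309. 221.] [ 0.481  0.371 54.439 82.041  7.527]
shift tool(now) [ 0.0905 -0.0067 -0.007 ] shift tool(after turn) [ 0.0905 -0.0073 -0.0064] rotvec [0.0073 0.0059 0.0062] now [0.4891 0.3645 0.1595] yawy 7.72 open 1.002 t 39.0
```

step_arm --steps "1 .02 -.007 -.007 .006 .006 .006;1 .03 0 0 0 0 0;1 .03 0 0 0 0 0;1 .008 0 0 0 0 0;1 0 0 0 0 0 0"

```text
t: 39.42
ee_pos: [0.4821, 0.3644, 0.0719]
eef_rot: [0.531, 0.468, 0.53, -0.467]
wrist_force: [-0.7, 0.3, -0.2]
opening: 0.999
```

```bash
python3 - <<'E'
from h import *
go([.481,.3708,.046],7.4)
E
```

```text
shift tool(now) [ 0.0259 -0.0003 -0.0065] shift tool(after turn) [ 0.0259 -0.0003 -0.0065] rotvec [-0.0027  0.0009 -0.0018] now [0.4821 0.3644 0.0719] yawy 7.24 open 0.999 t 39.4167
```

step_arm --steps "1 .008 0 -.0065 -.003 .001 -.002;1 .01 0 0 0 0 0;1 .007 0 0 0 0 0;1 .003 0 0 0 0 0;1 0 0 0 0 0 0;.3 0 0 0 0 0 0;0 0 0 0 0 0 0;0 0 0 0 0 0 0;0 0 0 0 0 0 0;0 0 0 0 0 0 0;0 0 0 0 0 0 0"

```text
t: 40.33
ee_pos: [0.4853, 0.3713, 0.0486]
eef_rot: [0.531, 0.47, 0.53, -0.465]
wrist_force: [0.1, -0.5, -0.7]
opening: 0.654
```

```bash
python3 - <<'E'
from h import *
go([.4676,-.0130,.19],-6.5)
E
```

```text
shift tool(now) [-0.1432 -0.0655  0.3784] shift tool(after turn) [-0.1414  0.026   0.3839] rotvec [ 0.241  -0.0045 -0.0061] now [0.4853 0.3713 0.0486] yawy 7.31 open 0.654 t 40.3333
```

step_arm --steps "0 -.015 0 0 0 0 0;0 -.03 0 0 0 0 0;0 -.035 0 0 .08 -.002 -.003;0 -.035 0 0 .08 -.002 -.003;0 -.005 .002 .025 .081 0 0;0 0 .003 .035 0 0 0;0 0 .003 .037 0 0 0;0 0 .003 .037 0 0 0;0 0 .003 .037 0 0 0;0 0 .003 .037 0 0 0;0 0 .003 .037 0 0 0;0 0 .003 .037 0 0 0;0 0 .002 .035 0 0 0;0 0 .002 .028 0 0 0;0 0 0 .012 0 0 0;0 0 0 0 0 0 0"

```text
t: 41.67
ee_pos: [0.4677, 0.0002, 0.1751]
eef_rot: [0.47, 0.531, 0.468, -0.528]
wrist_force: [-0.0, 0.7, -0.9]
opening: 0.652
```

```bash
python3 - <<'E'
from h import *
go([.4680,-.0125,.1],-6.5)
E
```

```text
shift tool(now) [0.0751 0.0015 0.0127] shift tool(after turn) [0.0751 0.0018 0.0126] rotvec [-0.0065 -0.0011 -0.005 ] now [4.677e-01 2.000e-04 1.751e-01] yawy -6.87 open 0.652 t 41.6667
```

step_arm --steps "0 .015 .001 .012 -.006 -.001 -.006;0 .025 0 0 0 0 -.002;0 .025 -.002 0 0 0 -.002;0 .005 0 0 0 0 0;0 0 0 0 0 0 0"

```text
t: 42.08
ee_pos: [0.4675, -0.0115, 0.105]
eef_rot: [0.47, 0.529, 0.47, -0.528]
wrist_force: [-0.2, -0.6, -0.8]
opening: 0.658
```

```bash
python3 - <<'E'
from h import *
go([.4680,-.0125,.088],-6.5)
s,p,r=pose();im=get_image("wrist");c=get_calibration("wrist")
hsv=cv2.cvtColor(im,cv2.COLOR_RGB2HSV);m=cv2.inRange(hsv,(3,110,40),(32,255,255));r=m[150:240,300]>0;print(150+np.where(np.diff(r.astype(int)))[0])
for r in range(196,214,3): print(r,(toz([[318,r]],c,p[2]+.0124)-p[:2])@(-down(-6.5).as_matrix()[:2,2]))
E
```

```text
shift tool(now) [0.017  0.0006 0.001 ] shift tool(after turn) [0.017  0.0006 0.0009] rotvec [-0.0034 -0.0013 -0.0004] now [ 0.4675 -0.0115  0.105 ] yawy -6.7 open 0.658 t 42.0833
[181 183 198]
196 [0.04498084]
199 [0.04391738]
202 [0.04284939]
205 [0.04177685]
208 [0.04069972]
211 [0.03961798]
```

step_arm --steps "0 .005 0 .001 -.003 -.001 0;0 .005 -.001 0 0 0 -.002;0 .003 0 0 0 0 0;0 0 0 0 0 0 0"

```text
t: 42.47
ee_pos: [0.4687, -0.0111, 0.0946]
eef_rot: [0.472, 0.528, 0.471, -0.526]
wrist_force: [0.0, 0.7, -0.1]
opening: 0.659
```

```bash
python3 - <<'E'
from h import *
go([.4680,-.0130,.088],-6.5)
E
```

```text
shift tool(now) [ 0.0066 -0.0006  0.0019] shift tool(after turn) [ 0.0066 -0.0005  0.0019] rotvec [ 0.0019 -0.0008 -0.0031] now [ 0.4687 -0.0111  0.0946] yawy -6.39 open 0.659 t 42.4667
```

step_arm --steps "0 .003 -.0005 .002 .002 -.001 -.003;0 .003 0 0 0 0 0;0 .001 0 0 0 0 0;0 0 0 0 0 0 0"

```text
t: 42.8
ee_pos: [0.4689, -0.0132, 0.088]
eef_rot: [0.471, 0.528, 0.47, -0.527]
wrist_force: [0.0, -0.3, -1.4]
opening: 0.658
```

Release, rise and check the pile from all cameras.

step_arm --steps "0 .001 0 0 0 0 0;1 0 0 0 0 0 0;1 0 0 0 0 0 0;1 0 0 0 0 0 0;1 -.01 0 0 0 0 0;1 -.03 0 0 0 0 0;1 -.04 0 0 0 0 0;1 -.04 0 0 0 0 0;1 -.04 0 0 0 0 0;1 -.02 0 0 0 0 0;1 0 0 0 0 0 0"

```text
t: 43.72
ee_pos: [0.4666, -0.0131, 0.2786]
eef_rot: [-0.471, -0.527, -0.471, 0.528]
wrist_force: [0.7, 0.2, 1.5]
opening: 0.998
```

```bash
python3 - <<'E'
from h import *
im=plates("wrist",.1)
cv2.imwrite("pics/w8.png",im[80:330,180:460,::-1].repeat(2,0).repeat(2,1))
go([.478,-.336,.26],-6.8)
E
```

```text
wrist [618.  26.] [ 0.712  0.105 36.627 60.464 49.443]
wrist [320. 207.] [ 4.6800e-01 -1.0000e-02  5.4053e+01  8.0589e+01 -6.4560e+00]
shift tool(now) [0.0173 0.0483 0.3195] shift tool(after turn) [0.0172 0.0498 0.3192] rotvec [0.0048 0.0003 0.0016] now [ 0.4664 -0.0131  0.2772] yawy -6.53 open 1.002 t 43.7667
```

View pics/w8.png

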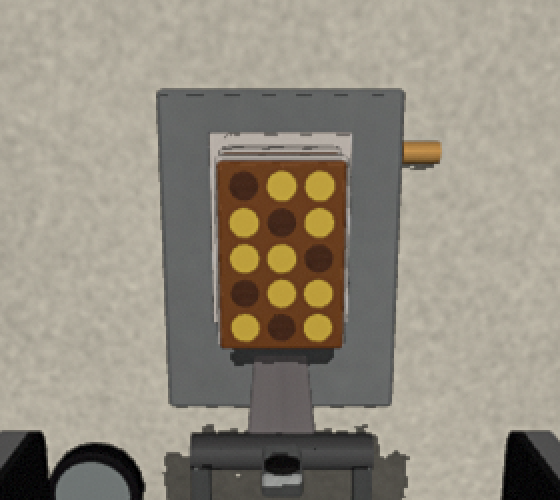

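The pile is square and flush. Next I fetch the hood.

step_arm --steps "1 0 .004 .025 .005 0 0;1 0 .006 .037 0 0 0;1 0 .006 .037 0 0 0;1 0 .006 .037 0 0 0;1 0 .006 .037 0 0 0;1 0 .006 .037 0 0 0;1 0 .006 .037 0 0 0;1 0 .005 .035 0 0 0;1 0 .003 .02 0 0 0;1 0 0 0 0 0 0"

```text
t: 44.6
ee_pos: [0.4726, -0.3289, 0.2666]
eef_rot: [-0.466, -0.526, -0.476, 0.529]
wrist_force: [-0.5, 0.3, -0.5]
opening: 0.997
```

```bash
python3 - <<'E'
from h import *
go([.479,-.336,.116],-6.6)
im=get_image("wrist");c=get_calibration("wrist");hsv=cv2.cvtColor(im,cv2.COLOR_RGB2HSV)
m=cv2.inRange(hsv,(105,120,40),(125,255,255));print("grip",np.round(rect(m>0,c,.141),3))
E
```

```text
shift tool(now) [0.1504 0.0091 0.0072] shift tool(after turn) [0.1506 0.0072 0.0063] rotvec [ 0.0019 -0.0056  0.0127] now [ 0.4726 -0.3289  0.2666] yawy -6.49 open 0.997 t 44.6
grip [  0.652  -0.273  31.598  82.471 -88.132]
```

step_arm --steps "1 .02 .007 .006 .002 -.006 .012;1 .035 0 0 0 0 0;1 .035 0 0 0 0 0;1 .015 0 0 0 0 0;1 0 0 0 0 0 0"

```text
t: 45.07
ee_pos: [0.4768, -0.3286, 0.1553]
eef_rot: [0.468, 0.528, 0.472, -0.528]
wrist_force: [-1.4, 0.4, 0.6]
opening: 1.001
```

```bash
python3 - <<'E'
from h import *
go([.479,-.336,.1145],-6.6)
im=get_image("wrist");c=get_calibration("wrist");hsv=cv2.cvtColor(im,cv2.COLOR_RGB2HSV)
m=cv2.inRange(hsv,(105,120,40),(125,255,255));m[:,:230]=0;m[:,410:]=0;print("grip",np.round(rect(m>0,c,.141),3))
E
```

```text
shift tool(now) [0.0407 0.0032 0.0073] shift tool(after turn) [0.0408 0.003  0.0071] rotvec [-0.0007 -0.0037  0.0034] now [ 0.4768 -0.3286  0.1553] yawy -6.64 open 1.001 t 45.0667
grip [ 0.479 -0.332 15.301 66.12  -6.861]
```

step_arm --steps "1 .01 .003 .006 0 -.004 .003;1 .015 0 0 0 0 0;1 .01 0 0 0 0 0;1 .004 0 0 0 0 0;1 0 0 0 0 0 0"

```text
t: 45.53
ee_pos: [0.4825, -0.3349, 0.1192]
eef_rot: [0.473, 0.528, 0.469, -0.527]
wrist_force: [0.5, -0.1, 0.3]
opening: 1.001
```

```bash
python3 - <<'E'
from h import *
go([.479,-.3355,.1145],-6.6)
E
```

```text
shift tool(now) [ 0.0047 -0.0034  0.0009] shift tool(after turn) [ 0.0047 -0.0034  0.0009] rotvec [ 0.0022  0.0036 -0.0057] now [ 0.4825 -0.3349  0.1192] yawy -6.47 open 1.001 t 45.5333
```

step_arm --steps "1 .003 -.0035 .001 .002 .003 -.006;1 .002 0 0 0 0 0;0 0 0 0 0 0 0;0 0 0 0 0 0 0;0 0 0 0 0 0 0;0 0 0 0 0 0 0;0 0 0 0 0 0 0;0 0 0 0 0 0 0;0 0 0 0 0 0 0;0 0 0 0 0 0 0"

```text
t: 46.37
ee_pos: [0.48, -0.3369, 0.1169]
eef_rot: [0.472, 0.528, 0.469, -0.528]
wrist_force: [-0.6, 0.0, -0.3]
opening: 0.174
```

step_arm --steps "0 -.01 0 0 0 0 0;0 -.02 0 0 0 0 0;0 -.03 0 0 0 0 0;0 -.035 0 0 0 0 0;0 -.035 0 0 0 0 0;0 -.03 0 0 0 0 0;0 -.025 0 0 0 0 0;0 -.015 0 0 0 0 0;0 -.01 0 0 0 0 0;0 0 0 0 0 0 0"

```text
t: 47.2
ee_pos: [0.4759, -0.3334, 0.3379]
eef_rot: [-0.468, -0.527, -0.473, 0.529]
wrist_force: [0.2, -0.0, -3.3]
opening: 0.173
```

```bash
python3 - <<'E'
from h import *
go([.468,-.012,.32],-6.5)
E
```

```text
shift tool(now) [ 0.019  -0.0447 -0.3183] shift tool(after turn) [ 0.0179 -0.0443 -0.3184] rotvec [-0.0017 -0.0026  0.0057] now [ 0.4759 -0.3334  0.3379] yawy -6.6 open 0.173 t 47.2
```

step_arm --steps "0 0 -.003 -.02 -.002 -.003 .006;0 0 -.005 -.035 0 0 0;0 0 -.005 -.037 0 0 0;0 0 -.005 -.037 0 0 0;0 0 -.005 -.037 0 0 0;0 0 -.005 -.037 0 0 0;0 0 -.005 -.037 0 0 0;0 0 -.005 -.035 0 0 0;0 0 -.004 -.025 0 0 0;0 0 -.002 -.012 0 0 0;0 0 0 0 0 0 0"

```text
t: 48.12
ee_pos: [0.459, -0.0051, 0.3247]
eef_rot: [-0.465, -0.525, -0.475, 0.532]
wrist_force: [0.6, -0.4, -3.2]
opening: 0.178
```

```bash
python3 - <<'E'
from h import *
go([.4695,-.012,.24],-6.5)
E
```

```text
shift tool(now) [0.0845 0.0128 0.0058] shift tool(after turn) [0.0847 0.0112 0.0057] rotvec [-0.0046 -0.0014  0.018 ] now [ 0.459  -0.0051  0.3247] yawy -6.76 open 0.178 t 48.1167
```

step_arm --steps "0 0 .011 .006 -.005 -.001 .018;0 .025 0 0 0 0 0;0 .03 0 0 0 0 0;0 .02 0 0 0 0 0;0 .005 0 0 0 0 0;0 0 0 0 0 0 0"

```text
t: 48.62
ee_pos: [0.4707, -0.0171, 0.239]
eef_rot: [-0.473, -0.527, -0.471, 0.527]
wrist_force: [-0.6, -0.1, -3.8]
opening: 0.169
```

```bash
python3 - <<'E'
from h import *
go([.4695,-.0125,.15],-6.5)
im=get_image("side");cv2.imwrite("pics/s9.png",cv2.resize(im[150:360,200:400,::-1],None,fx=2.8,fy=2.8))
E
```

```text
shift tool(now) [ 0.0889 -0.0019 -0.0047] shift tool(after turn) [ 0.089  -0.0017 -0.0045] rotvec [ 0.0034  0.0027 -0.0023] now [ 0.4707 -0.0171  0.239 ] yawy -6.3 open 0.169 t 48.6167
```

View pics/s9.png

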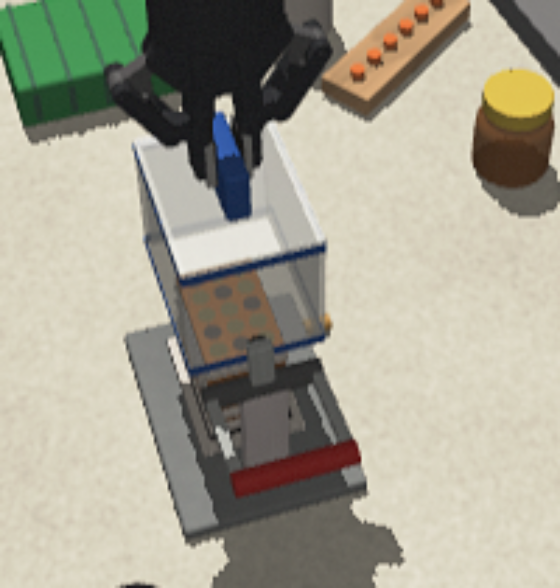

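The hood hangs level over the pile; I lower it slowly.

step_arm --steps "0 .005 -.002 -.0045 .003 .003 -.002;0 .015 0 0 0 0 0;0 .015 0 0 0 0 0;0 .01 0 0 0 0 0;0 .003 0 0 0 0 0;0 0 0 0 0 0 0"

```text
t: 49.17
ee_pos: [0.4742, -0.0134, 0.195]
eef_rot: [0.473, 0.531, 0.468, -0.525]
wrist_force: [-0.2, 0.1, -3.6]
opening: 0.175
```

```bash
python3 - <<'E'
from h import *
go([.4695,-.0125,.15],-6.5);print(observe()["wrist_force"])
E
```

```text
shift tool(now) [ 0.045  -0.0052 -0.0003] shift tool(after turn) [ 0.045  -0.0047 -0.0004] rotvec [-0.0028 -0.0017 -0.0108] now [ 0.4742 -0.0134  0.195 ] yawy -6.66 open 0.175 t 49.1667
[-0.24217289  0.07630144 -3.58642588]
```

step_arm --steps "0 .004 -.005 0 -.003 -.002 -.011;0 .012 0 0 0 0 -.001;0 .012 -.001 0 0 0 -.001;0 .008 -.001 0 0 0 0;0 .003 0 0 0 0 0;0 0 0 0 0 0 0"

```text
t: 49.67
ee_pos: [0.469, -0.0124, 0.1581]
eef_rot: [0.472, 0.528, 0.471, -0.527]
wrist_force: [0.2, 0.2, -3.4]
opening: 0.177
```

```bash
python3 - <<'E'
from h import *
go([.4695,-.0125,.138],-6.5)
E
```

```text
shift tool(now) [0.0201 0.0005 0.0001] shift tool(after turn) [0.0201 0.0005 0.0001] rotvec [ 0.001   0.0001 -0.0016] now [ 0.469  -0.0124  0.1581] yawy -6.44 open 0.177 t 49.6667
```

step_arm --steps "0 .005 0 0 .001 0 -.002;0 .006 0 0 0 0 0;0 .006 -.001 0 0 0 -.001;0 .004 0 0 0 0 0;0 0 0 0 0 0 0"

```text
t: 50.08
ee_pos: [0.4692, -0.0123, 0.1367]
eef_rot: [0.471, 0.528, 0.471, -0.527]
wrist_force: [0.3, -0.0, -4.7]
opening: 0.17
```

```bash
python3 - <<'E'
from h import *
go([.4695,-.0125,.126],-6.5)
E
```

```text
shift tool(now) [0.0107 0.0003 0.0002] shift tool(after turn) [0.0107 0.0004 0.0002] rotvec [ 0.     -0.0001 -0.0009] now [ 0.4692 -0.0123  0.1367] yawy -6.5 open 0.17 t 50.0833
```

step_arm --steps "0 .003 0 0 0 0 -.001;0 .003 0 0 0 0 0;0 .003 0 0 0 0 0;0 .001 0 0 0 0 0"

```text
t: 50.42
ee_pos: [0.4694, -0.0121, 0.126]
eef_rot: [0.471, 0.528, 0.471, -0.527]
wrist_force: [-5.5, 6.3, 15.5]
opening: 0.173
```

Seated at the predicted height (TCP .126, contact felt). I release, rise and turn for the clamp.

step_arm --steps "1 0 0 0 0 0 0;1 0 0 0 0 0 0;1 0 0 0 0 0 0;1 0 0 0 0 0 0;1 -.02 0 0 0 0 0;1 -.03 0 0 0 0 0;1 -.04 0 0 0 0 0;1 -.04 0 0 0 0 0;1 -.03 0 0 0 0 0;1 0 0 0 0 0 0"

```text
t: 51.25
ee_pos: [0.4692, -0.0124, 0.2934]
eef_rot: [-0.471, -0.527, -0.471, 0.528]
wrist_force: [0.8, -0.7, 0.2]
opening: 1.003
```

step_arm --steps "1 0 0 .02 .12 0 0;1 0 0 .02 .12 0 0;1 0 0 0 .12 0 0;1 0 0 0 .12 0 0;1 0 0 0 .12 0 0;1 0 0 0 .12 0 0;1 0 0 0 .12 0 0;1 0 0 0 .12 0 0;1 0 0 0 .12 0 0;1 0 0 0 .12 0 0;1 0 0 0 .12 0 0;1 0 0 0 .12 0 0;1 0 0 0 .12 0 0;1 0 0 0 0 0 0"

```text
t: 52.42
ee_pos: [0.4635, -0.0545, 0.2953]
eef_rot: [-0.058, 0.709, -0.059, -0.701]
wrist_force: [-0.3, -0.3, -0.1]
opening: 1.001
```

```bash
python3 - <<'E'
from h import *
go([.452,-.161,.24],-96.6)
get_image("top");c=get_calibration("top")
im=get_image("wrist");c=get_calibration("wrist");hsv=cv2.cvtColor(im,cv2.COLOR_RGB2HSV)
m=cv2.inRange(hsv,(0,150,60),(6,255,255));print("bar",np.round(rect(m>0,c,.126),3))
m=cv2.inRange(hsv,(105,120,40),(125,255,255));m[:,:100]=0;print("grip",np.round(rect(m>0,c,.150),3))
E
```

```text
shift tool(now) [ 0.0554  0.1069 -0.0055] shift tool(after turn) [ 0.0553  0.1071 -0.0008] rotvec [-0.0498 -0.011  -0.0006] now [ 0.4635 -0.0545  0.2953] yawy -99.45 open 1.001 t 52.4167
bar [ 0.45  -0.161 16.438 80.092 83.524]
grip [ 4.7100e-01 -1.2000e-02  2.0375e+01  5.9573e+01 -6.5980e+00]
```

step_arm --steps "1 0 .03 0 -.05 -.011 0;1 0 .037 0 0 0 0;1 0 .03 0 0 0 0;1 .02 .01 0 0 0 0;1 .02 0 0 0 0 0;1 0 0 0 0 0 0"

```text
t: 53.02
ee_pos: [0.4525, -0.1651, 0.2552]
eef_rot: [-0.025, 0.708, -0.026, -0.705]
wrist_force: [-1.4, 0.1, 0.0]
opening: 1.002
```

```bash
python3 - <<'E'
from h import *
go([.452,-.161,.103],-96.6)
E
```

```text
shift tool(now) [ 0.1522 -0.0043  0.0014] shift tool(after turn) [ 0.1522 -0.004   0.0009] rotvec [ 0.0431 -0.0044 -0.0016] now [ 0.4525 -0.1651  0.2552] yawy -94.13 open 1.002 t 53.0167
```

step_arm --steps "1 .02 -.004 .001 .043 -.004 -.002;1 .035 0 0 0 0 0;1 .035 0 0 0 0 0;1 .025 0 0 0 0 0;1 .01 0 0 0 0 0;1 0 0 0 0 0 0"

```text
t: 53.52
ee_pos: [0.4555, -0.1611, 0.1305]
eef_rot: [-0.034, 0.709, -0.035, -0.704]
wrist_force: [0.5, 0.6, 0.9]
opening: 0.993
```

```bash
python3 - <<'E'
from h import *
go([.452,-.161,.103],-96.6)
E
```

```text
shift tool(now) [0.0275 0.0002 0.0037] shift tool(after turn) [0.0275 0.0003 0.0035] rotvec [ 0.0176 -0.0067 -0.0009] now [ 0.4555 -0.1611  0.1305] yawy -95.59 open 0.993 t 53.5167
```

step_arm --steps "1 .01 0 .003 .018 -.007 -.001;1 .012 0 0 0 0 0;1 .006 0 0 0 0 0;0 0 0 0 0 0 0;0 0 0 0 0 0 0;0 0 0 0 0 0 0;0 0 0 0 0 0 0;0 0 0 0 0 0 0;0 0 0 0 0 0 0;0 0 0 0 0 0 0"

```text
t: 54.35
ee_pos: [0.4567, -0.1603, 0.1071]
eef_rot: [-0.039, 0.708, -0.04, -0.704]
wrist_force: [0.9, -1.8, -4.3]
opening: 0.164
```

step_arm --steps "0 -.0087 -.001 0 0 0 0;0 -.0087 -.002 0 0 0 0;0 -.0085 -.003 0 0 0 0;0 -.008 -.004 0 0 0 0;0 -.007 -.005 0 0 0 0;0 -.0065 -.006 0 0 0 0;0 -.0055 -.007 0 0 0 0;0 -.005 -.0075 0 0 0 0;0 -.004 -.008 0 0 0 0;0 0 0 0 0 0 0"

```text
t: 55.18
ee_pos: [0.4618, -0.1147, 0.1758]
eef_rot: [-0.037, 0.709, -0.041, -0.703]
wrist_force: [4.7, 1.2, -13.3]
opening: 0.161
```

```bash
python3 - <<'E'
from h import *
go([.459,-.0914,.177],-96.6)
E
```

```text
shift tool(now) [-0.0014 -0.0229  0.0053] shift tool(after turn) [-0.0012 -0.0228  0.0055] rotvec [ 0.0048 -0.0096 -0.0046] now [ 0.4618 -0.1147  0.1758] yawy -96.33 open 0.161 t 55.1833
```

step_arm --steps "0 -.002 -.008 0 0 0 0;0 -.001 -.008 0 0 0 0;0 0 -.007 0 0 0 0;0 0 -.004 0 0 0 0;0 0 0 0 0 0 0"

```text
t: 55.6
ee_pos: [0.4644, -0.0911, 0.1827]
eef_rot: [-0.031, 0.71, -0.043, -0.703]
wrist_force: [6.4, -4.6, -17.5]
opening: 0.153
```

step_arm --steps "0 .002 -.003 0 0 0 0;0 .002 -.004 0 0 0 0;0 0 0 0 0 0 0"

```text
t: 55.85
ee_pos: [0.4643, -0.0915, 0.1828]
eef_rot: [-0.023, 0.709, -0.047, -0.703]
wrist_force: [8.7, 3.1, -26.8]
opening: 0.154
```

step_arm --steps "1 0 0 0 0 0 0;1 0 0 0 0 0 0;1 0 0 0 0 0 0;1 -.02 0 0 0 0 0;1 -.035 0 0 0 0 0;1 -.035 0 0 0 0 0;1 -.03 0 -.0 0 0 0;1 0 0 0 0 0 0"

```text
t: 56.52
ee_pos: [0.4608, -0.0846, 0.3081]
eef_rot: [-0.025, 0.707, -0.045, -0.705]
wrist_force: [0.3, -0.0, 0.8]
opening: 0.997
```

```bash
python3 - <<'E'
from h import *
go([.459,-.0914,.27],-96.6)
im=get_image("wrist");c=get_calibration("wrist");hsv=cv2.cvtColor(im,cv2.COLOR_RGB2HSV)
m=cv2.inRange(hsv,(0,150,60),(6,255,255));print("bar",np.round(rect(m>0,c,.196),4))
m=cv2.inRange(hsv,(105,120,40),(125,255,255));print("grip",np.round(rect(m>0,c,.150),4))
im=get_image("side");cv2.imwrite("pics/s10.png",cv2.resize(im[180:380,200:400,::-1],None,fx=2.8,fy=2.8))
E
```

```text
shift tool(now) [0.0383 0.0059 0.0012] shift tool(after turn) [0.0381 0.007  0.001 ] rotvec [ 0.0156 -0.0038 -0.0283] now [ 0.4608 -0.0846  0.3081] yawy -95.71 open 0.997 t 56.5167
bar [ 0.4583 -0.0912 14.903  78.8503 83.9928]
grip [ 4.70400e-01 -1.36000e-02  1.96561e+01  6.16471e+01 -6.15330e+00]
```

View pics/s10.png

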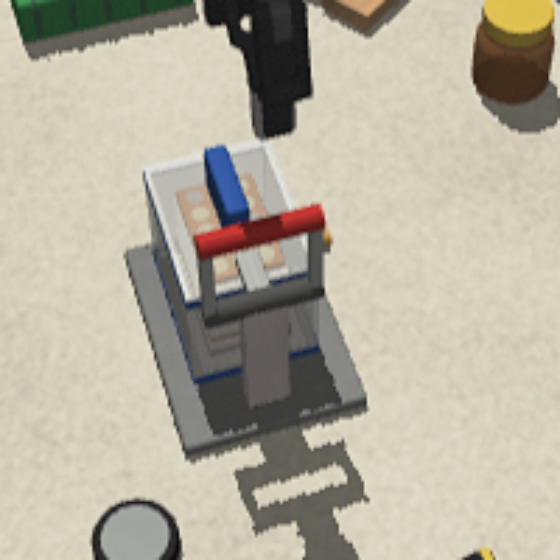

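Clamp bar upright, hood seated, pile inside. Handing in.

```bash
python3 -c "
from rig import *
print(job_done())"
```

```text
the job is handed in; nothing more can be done
None
```

The job is handed in: the clamp is shut over the seated hood, and all five plates are in one pile on the pad. `job_done` gives no verdict, so this rests on my own checks.

**What I did:**
1. Swung the clamp open and stood the hood on the mat.
2. Stacked all five plates. Plate 2 was knocked aside partway through, and I found it again in the top picture before picking it up.
3. Put the hood back and swung the clamp shut. This took 56.5 s on the robot's clock.

**Last checks:**
- **Pile:** the top plate measured about (0.468, -0.010), against the pad at (0.4676, -0.0122), with its angle within 0.1° of the pad's. The picture showed flush edges.
- **Hood:** it touched down at the height expected when seated, and its grip measured (0.470, -0.014). That includes part of the grip's side face, so it is only good to a few mm.
- **Clamp:** the bar measured (0.458, -0.091), the same as in the first shut picture to about 1 mm. It would not move further when pushed.
- **Robot:** the gripper was open and well clear of everything.

**What went less well:**
- While setting down the second plate I kept pushing after it had made contact. The wrist force reached about 90 N (the limit is 120 N) before I backed off, and the pile measured fine afterwards.
- Two grasps came out too high and I redid them lower.
- I did not re-measure the other things on the bench at the end; none of the pictures showed any of them moved.

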